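Clamp a flow cell in its toggle-clamp jig

ROBOT

A 6-joint arm with a two-finger parallel gripper is mounted at the origin on the work surface. World frame = base frame: x ahead of the robot, y to its left, z up, the work surface at z = 0. Lengths are in mm, angles in rad, forces in N, time in s.
With the tool pointing down it reaches from about 350 to 875 mm from the base axis. Payload 4.2 kg.
Tool frame: the origin (TCP) lies midway between the tips of the shut fingers; the grasp point (between the pads) lies 19 mm behind it; z points along the fingers, y is the direction in which the jaws open and shut (so a half turn about z gives the same grasp; the last joint's range is limited). The gripper opens to 85 mm and grips with 20 to 120 N. Pads are 22 mm wide; open, the fingers measure 114 mm over their backs; the gripper's body (76 mm by 85 mm) begins 54 mm behind the grasp point. The pads swing forward as they close: fully open they stand 13 mm farther back than shut.
Start: joints at [-0.991, 0.385, 0.008, 0, -1.194, -0.259], TCP at [197.094, -593.088, 231.312] pointing down, gripper open.
Joint ranges: [-3.14, 3.14], [-1.21, 2.06], [-1.07, 1.41], [-3.16, 2.05], [-2.99, -0.16], [-3.1, 3.1]. Speed limits (rad/s): [2.79, 2.79, 3.14, 3.14, 3.14, 3.14].

INTERFACE

Orientations are given as a rotation vector (axis times angle).
In Python, from station import bot, optics gives the robot as it stands.
- The arm moves only by the tool jog_arm, never from a script. Its argument "plan" is a list of rows, each a list of 7 numbers: the shift along the tool's x, y, z in m, then the turn, a rotation vector about the tool's x, y, z in degrees, then the opening, from -1 (shut) to 1 (fully open), so that 0 is half open. In form: [[tx, ty, tz, rx, ry, rz, hand], ...]. A call has exactly 10 rows; each row is the pose to reach, as a shift and turn from the pose commanded when the call began, along the tool's axes at that moment; what a row does not reach only later rows make up. A row lasts 1/12 s, in which the tool goes at most 41.7 mm and 7.16 degrees, less where a joint would pass 70% of its speed; a pose out of reach is approached as far as the arm can. A call with a gripper value outside its range is refused whole. The fingers move at their own pace and stop on an object; "grip_force" is the grip in N (left out, the last holds). Time passes only in rows, so rows that repeat a pose let the fingers close, or fill a call up. It gives the time, the measured TCP pose, the force and the opening at its end, in the units of the state.
- bot.get_state(): the state, without advancing time (a new reading comes with each control period).
- optics.get_image(name): name is "side" or "top" or "wrist"; returns the picture (384x512x3 uint8, red, green, blue); there is no depth.
- optics.camera_params(name): a dict with "camera_matrix" (3x3 intrinsics, pixels), "k1" (the pictures are not rectified: a ray, as slopes to the right and down, at radius r is drawn at 1 + k1 r^2 times it, then the intrinsics apply), "pose" (4x4, takes a point from camera to world coordinates). Camera axes: x right, y down, z forward; pixel columns grow to the right and rows downward; lengths in mm; the calibration is good to about 2 mm. A picture is of the moment at which its call begins: read the wrist's pose just before it. camera_params takes no time and is no camera call; for the wrist camera it gives the pose at the moment of the call.
- bot.finish_job(): hands the job in, once; it reports no verdict.
Trained networks look in the newest picture that a camera, given by its name, has taken for a name from the list of things; names that differ only in an ending like _2 or _b are one class to them, and where a whole thing is asked for, a point or a joint stands for the part that bears it (a point fixed in the world has none). Each returns a list of dicts, best first, with "confidence" (0 to 1); they miss things now and then, are a little off and sometimes report something else, mostly with a low value. They report only what shows in the picture. A call takes as long as a camera call. They do not tell look-alikes from the thing itself.
- optics.silhouettes(camera, thing): "pixels" (384x512 bool, what is visible of it) and "extent" ([left, top, width, height] in pixels, round what is visible of it).
- optics.landmark_of(camera, thing): "pixel" ([column, row] in pixels: a listed point, or the origin of a listed thing).
The state is a dict: "t": time; "joint_positions": joint angles; "dq": joint speeds; "joint_torque": joint torques, N m; "tool_pos": TCP position; "tool_rot": TCP orientation; "contact_force": force on the tool from outside, world axes, zero at the start; "torque": the same for the moment, N m; "grip_width": opening from 0.0 (shut) to 1.0 (fully open).
Only numpy, scipy, OpenCV 4.12 (cv2) and the standard library are available. Lean on these libraries where they do the work, as an engineer would, in place of code of your own. Each camera call takes 0.05 s, during which the arm holds its last target. There are 200 camera calls.

TASK

Lay the flow cell flat on the jig's bed between the rails (do not drop it), slide it gently fully home against the stop screw, then push the toggle clamp's lever down past its centre until it snaps shut and the rubber foot holds the cell. The cell has a glass window: do not ram it into the stop, and do not force the lever. Leave the bottle, jar and beaker where they stand.

Things in the scene. Friction and masses are not known exactly. Their poses are not given: they have to be found in the camera images.
- flow_cell: Flow cell, loose, about 0.38 kg: a block 90 long (its x) by 40 wide (y) by 36 high, a clear slab between two steel plates, with two 10 mm high hose stubs and bolt heads on its top, near its ends (from 29 mm off the middle). Origin: centre of the underside, z up. Either end may go first. Grip it across the 40 mm width.
- jig: Fixed jig; origin on the table under the bed, x along the bed to the clamp. Plate 10 thick, x -110..180, 110 wide; its top is the bed. Rails x -100..50, inner faces 44 apart, lips 12 above the bed. Rubber stop tip (12 dia.) on the centre line, 16 above the bed, faces -x: set anywhere in x 28..54, not measured: find it by feel. Sliding the cell takes 2-3 N. Open arm: x 60..125, up to 160 high.
- lever (a joint): Clamp lever, rad: 0 open, its centre line 1.04 rad above level and pointing to the jig's +x; 0.98 snapped shut (0.06 rad above level). Swinging it down lowers the arm; it swings loosely (about 2 N) to 0.7, where the foot meets the cell, then stiffens to 6-10 N at the grip and past about 0.92 snaps to 0.98 by itself, against a hard end.
- lever_grip (a point): Point on the upper face of the lever's black flat grip, 100 mm from the hinge. The grip is 18 wide and 12 thick, 44 to 122 mm from the hinge; its upper face lies 7 mm above the lever's centre line.
- lever_hinge (a point): Axis of the lever's hinge (along the jig's y), on the jig's centre line, 145 mm along its x, 52 mm above the table. Does not move.
- spindle: The clamp's rubber foot, 20 mm across, under the free end of the arm; origin: centre of its underside. With the lever open it is swung up clear; shut, it bears on the cell's top, within 17 mm of its middle.
- reagent_bottle: Bystander: dark blue bottle with blue cap, 68 mm across, 150 high, standing on the bench. Origin: centre of its foot.
- powder_jar: Bystander: white jar with white lid, 70 mm across, 85 high, standing on the bench. Origin: centre of its foot.
- beaker: Bystander: clear beaker, 66 mm across, 85 high, standing on the bench. Origin: centre of its foot.
There are look-alikes about, which are no part of the job. There is more than one size of the flow_cell; the job needs the smallest.

How it is judged (in metres and radians):
On the way, in this order (a step that is already met when the one before it is completed fails the run):
1. the cell lies flat between the rails, home against the stop screw (horizontal distance between stop_screw_c0 and flow_cell below 0.0485 m and z of flow_cell in the frame of jig below 0.012 m and angle between flow_cell's own z axis and vertical below 0.04 rad and y of flow_cell in the frame of jig between -0.0035 and 0.0035 m and angle between the x axis of flow_cell and the x axis of jig, either way round below 0.07 rad), for 0.2 s.
2. the lever has snapped shut over centre with the foot bearing on the cell (value of joint lever above 0.955 rad and contact force between spindle and flow_cell above 8 N), for 0.2 s.
At the end, for the whole second after the job is handed in: The lever is past centre at its shut end (over 0.955 rad), the rubber foot bears on the cell (over 8 N), and the cell lies still and flat on the bed between the rails, within 1.5 mm of touching the stop screw (all of step 1 and all of step 2 and linear speed of flow_cell below 0.01 m/s).
It fails at once if the cell is rammed into the stop screw (contact force between flow_cell and stop_screw_c0 above 20 N).
It fails at once if the lever is forced (contact force between any of the fingers, the arm and lever above 25 N).
It fails at once if the cell is dropped (falls or flies unheld) (linear speed of flow_cell above 0.5 m/s and contact force between the fingers and flow_cell below 0.1 N).
It fails at once if the bottle, jar or beaker is shifted or tipped (distance of any of reagent_bottle, powder_jar, beaker from where it was at the start of the episode above 0.015 m or angle between any of reagent_bottle, powder_jar, beaker's own z axis and vertical above 0.2 rad).
It also fails if it takes over 72 s, if anything falls off the work surface, if the arm or the gripper's body presses on something with over 40 N, if the wrist force passes 120 N, or if a joint passes its speed limit or range.

## Working session

There is one attempt and no reset: what is moved stays moved. The work goes in short steps, Python scripts to look and compute and a tool call to move; the robot and the scene stay as the last step left them, time stands still between calls to the robot, and variables do not carry over. Pictures are saved under pics/ and viewed, about 8 in all and at most 12, crops included, and the job is handed in when it is done.

Besides the shell and the picture viewer there is one more tool, called after ">>>" as name([rows], argument=value, ...), one row to a line, values as JSON. jog_arm: Moves the arm, as the interface text tells. Its arguments: {"type":"object","properties":{"plan":{"type":"array"},"grip_force":{"type":"number"}},"required":["plan"]}

```bash
mkdir -p pics; ls
cat > h.py <<'E'
import numpy as np, cv2
from station import bot, optics
def save(name,fn):
    im=optics.get_image(name); cv2.imwrite('pics/'+fn,im[:,:,::-1]); return im
def ray(cam,px,P=None):
    P=P or optics.camera_params(cam); K=np.array(P['camera_matrix']); T=np.array(P['pose'])
    u=cv2.undistortPoints(np.array([[px]],float),K,np.array([P['k1'],0,0,0,0.]))[0,0] 
    # iterate exactly
    d=np.array([(px[0]-K[0,2])/K[0,0],(px[1]-K[1,2])/K[1,1]]); s=d.copy()
    for _ in range(30): s=d/(1+P['k1']*(s@s))
    v=T[:3,:3]@np.array([s[0],s[1],1]); return T[:3,3],v/np.linalg.norm(v)
def onz(cam,px,z,P=None):
    o,v=ray(cam,px,P); return o+v*(z-o[2])/v[2]
def tri(rs):
    A=np.zeros((3,3));b=np.zeros(3)
    for o,v in rs:
        M=np.eye(3)-np.outer(v,v);A+=M;b+=M@o
    return np.linalg.solve(A,b)
def proj(cam,p,P=None):
    P=P or optics.camera_params(cam); K=np.array(P['camera_matrix']); T=np.array(P['pose'])
    c=T[:3,:3].T@(np.array(p,float)-T[:3,3]); s=c[:2]/c[2]; s=s*(1+P['k1']*(s@s)); return K[:2,:2]@s+K[:2,2]
E
python3 - <<'E'
from h import *
a=save('side','s0.png');b=save('top','t0.png')
cv2.imwrite('pics/v0.png',cv2.resize(np.hstack([a,b])[:,:,::-1],(800,300)))
for c in('side','top'):
    P=optics.camera_params(c);print(c,P['camera_matrix'],P['k1'],np.round(P['pose'],3).tolist())
    for t in('flow_cell','jig','lever','lever_grip','lever_hinge','spindle','reagent_bottle','powder_jar','beaker'):
        print(c,t,[(round(d['confidence'],2),np.round(d['pixel']).tolist()) for d in optics.landmark_of(c,t)])
print(bot.get_state())
E
```

```text
pics
side [[480.17549366   0.         262.39890788]
 [  0.         480.17549366 193.80743951]
 [  0.           0.           1.        ]] -0.02533739404251916 [[0.766, -0.349, 0.539, -340.435], [-0.642, -0.446, 0.624, -1056.287], [0.023, -0.824, -0.566, 1009.328], [0.0, 0.0, 0.0, 1.0]]
side flow_cell [(0.73, [259.0, 284.0]), (0.71, [327.0, 309.0])]
side jig [(0.95, [269.0, 224.0])]Traceback (most recent call last):
  File "<stdin>", line 7, in <module>
ValueError: it knows: beaker, flow_cell, jig, lever_grip, lever_hinge, powder_jar, reagent_bottle, spindle
```

View pics/t0.png

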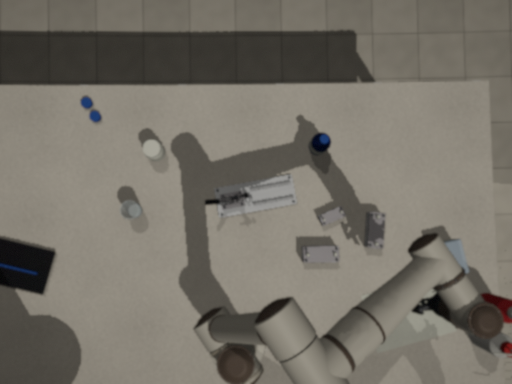

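View pics/s0.png

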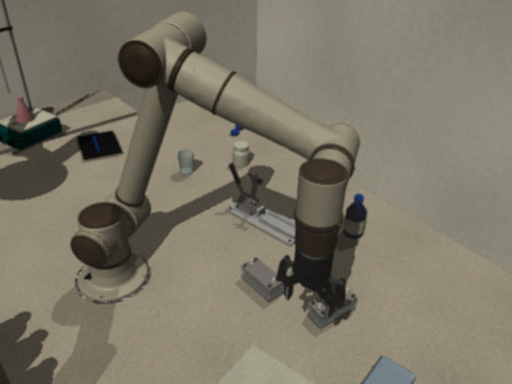

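The top view shows three candidate cells, at about (331,215), (374,229) and (320,254), plus the jig around (250,195) with its clamp end to the left. The bottle is at (320,142), the jar at (152,149) and the beaker at (131,209).

Run:
```python
from h import *
for c in('side','top'):
    optics.get_image(c)
    for t in('flow_cell','jig','lever_grip','lever_hinge','spindle','reagent_bottle','powder_jar','beaker'):
        z={'lever_hinge':52,'lever_grip':140,'spindle':140}.get(t,0)
        print(c,t,[(round(d['confidence'],2),np.round(d['pixel'],1).tolist(),onz(c,d['pixel'],z).round(1).tolist()) for d in optics.landmark_of(c,t)])
for d in optics.silhouettes('top','flow_cell'):
    m=d['pixels'].astype(np.uint8); cs=max(cv2.findContours(m,0,2)[0],key=cv2.contourArea)
    box=cv2.boxPoints(cv2.minAreaRect(cs)); w=np.array([onz('top',p,36)for p in box])
    print(d['confidence'],d['extent'],w.mean(0).round(),np.linalg.norm(w[1]-w[0]).round(),np.linalg.norm(w[2]-w[1]).round(),'\n',w[:,:2].round().tolist())
P=optics.camera_params('top');print(np.round(P['pose'],3).tolist(),P['camera_matrix'])
im=optics.get_image('top')[105:275,190:400]
cv2.imwrite('pics/c1.png',cv2.resize(im[:,:,::-1],None,fx=3.8,fy=3.5,interpolation=cv2.INTER_CUBIC))
print(bot.get_state())
```

```text
side flow_cell [(0.93, [331.6, 311.9], [403.3, -500.6, 0.0]), (0.89, [260.2, 288.9], [305.6, -310.7, 0.0])]
side jig [(0.25, [260.4, 180.6], [674.0, 131.4, 0.0])]
side lever_grip [(0.46, [237.0, 172.0], [504.8, 57.6, 140.0])]
side lever_hinge [(0.6, [243.1, 195.3], [513.2, 34.6, 52.0])]
side spindle [(0.6, [259.5, 180.8], [530.1, -32.4, 140.0])]
side reagent_bottle [(0.9, [353.2, 235.2], [703.8, -315.7, 0.0]), (0.29, [187.8, 166.9], [508.4, 389.2, 0.0]), (0.24, [233.8, 171.4], [633.6, 248.4, -0.0])]
side powder_jar [(0.55, [243.0, 161.2], [711.5, 288.6, 0.0])]
side beaker [(0.9, [189.0, 169.3], [502.2, 370.7, 0.0])]
top flow_cell [(0.81, [321.5, 251.7], [324.3, -313.9, 0.0]), (0.7, [329.3, 214.3], [460.3, -346.3, 0.0]), (0.56, [370.8, 229.2], [403.2, -496.9, 0.0]), (0.21, [248.8, 195.9], [532.8, -51.9, 0.0])]
top jig [(0.72, [263.0, 192.7], [543.7, -104.2, 0.0]), (0.62, [317.1, 146.9], [710.3, -307.7, 0.0])]
top lever_grip [(0.57, [211.8, 200.2], [511.8, 73.6, 140.0])]
top lever_hinge [(0.92, [222.4, 199.4], [518.7, 42.5, 52.0]), (0.46, [248.1, 194.7], [533.9, -49.0, 52.0])]
top spin
[... 932 characters left out ...]
{'t': 1.2, 'joint_positions': array([-9.91385774e-01,  3.84700993e-01,  7.92995707e-03, -2.62586108e-05,
       -1.19402597e+00, -2.58598642e-01]), 'dq': array([-8.67795890e-04, -1.62586848e-03, -1.30202464e-03,  2.51408852e-04,
       -1.53006323e-03,  4.01115932e-07]), 'joint_torque': array([-4.05149794e-04, -3.92093647e+01,  1.88615423e+01,  4.19067532e+00,
       -4.63560391e-04,  3.60922897e-06]), 'tool_pos': array([ 197.11075402, -593.08474369,  231.31932392]), 'tool_rot': array([-5.01753424e-01,  3.10124322e+00,  1.65781427e-05]), 'contact_force': array([ 0.93022867,  0.13424337, -0.45559836]), 'torque': array([ 0.00395591,  0.03561342, -0.001585  ]), 'grip_width': 0.9996091803823641}
```

View pics/c1.png

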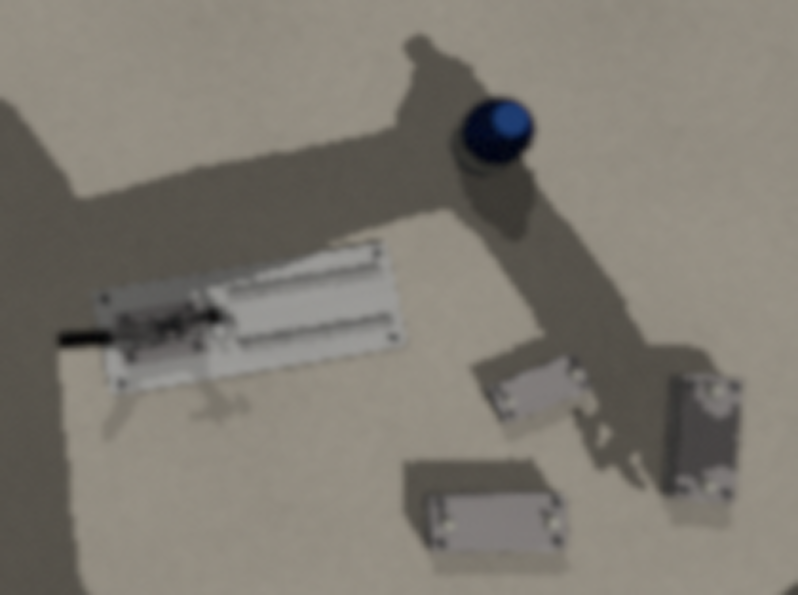

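Of the cells at (331,215), (374,229) and (320,254), the outline measured at top height comes out as 90x40, 128x73 and 133x59 mm. The crop confirms that the one at (331,215) is the smallest, so it is the one to use. Next I move above it and look with the wrist camera.

```bash
cat >> h.py <<'E'
from scipy.spatial.transform import Rotation as Ro
def rel(p,yaw,rz_extra=None):
    "shift (m) and turn (deg) in tool axes to reach world p (mm) tool-down with tool x at yaw deg"
    s=bot.get_state(); R=Ro.from_rotvec(s['tool_rot']); y=np.radians(yaw)
    G=Ro.from_matrix(np.array([[np.cos(y),np.sin(y),0],[np.sin(y),-np.cos(y),0],[0,0,-1]]))
    print('t',round(s['t'],2),'tcp',np.round(s['tool_pos'],1),'F',np.round(s['contact_force'],1),'g',round(s['grip_width'],3))
    print('rel m',np.round(R.inv().apply(np.array(p)-s['tool_pos'])/1000,4),'deg',np.round((R.inv()*G).as_rotvec(degrees=True),2))
E
python3 - <<'E'
from h import *
rel([456,-348,230],-64.3)
c=[(380,242),(408,340),(112,393),(98,295)]
w=np.array([onz('top',(x/3.8+190,y/3.5+105),10) for x,y in c]);print(w.round(1))
E
```

```text
t 1.2 tcp [ 197.1 -593.1  231.3] F [ 0.9  0.1 -0.5] g 1.0
rel m [-0.323   0.1509  0.0013] deg [ -0.     0.   -97.32]
[[ 609.6 -204.1   10. ]
 [ 506.4 -228.8   10. ]
 [ 456.1   56.    10. ]
 [ 558.3   68.1   10. ]]
```

>>> jog_arm([
  [-0.032, 0.015, 0, 0, 0, -7, 1],
  [-0.065, 0.03, 0, 0, 0, -14, 1],
  [-0.097, 0.045, 0, 0, 0, -21, 1],
  [-0.13, 0.06, 0, 0, 0, -28, 1],
  [-0.162, 0.075, 0, 0, 0, -35, 1],
  [-0.194, 0.09, 0, 0, 0, -42, 1],
  [-0.226, 0.105, 0, 0, 0, -49, 1],
  [-0.26, 0.121, 0, 0, 0, -56, 1],
  [-0.29, 0.136, 0, 0, 0, -63, 1],
  [-0.323, 0.151, 0, 0, 0, -70, 1],
])

```text
t: 2.03
tool_pos: [456.9, -346.5, 231.6]
tool_rot: [-2.197, 2.246, -0.001]
contact_force: [0.8, -0.4, -0.0]
grip_width: 1.002
```

>>> jog_arm([
  [0, 0, 0, 0, 0, -7, 1],
  [0, 0, 0, 0, 0, -14, 1],
  [0, 0, 0, 0, 0, -21, 1],
  [0, 0, 0, 0, 0, -27.3, 1],
  [0, 0, 0, 0, 0, -27.3, 1],
  [0, 0, 0, 0, 0, -27.3, 1],
  [0, 0, 0, 0, 0, -27.3, 1],
  [0, 0, 0, 0, 0, -27.3, 1],
  [0, 0, 0, 0, 0, -27.3, 1],
  [0, 0, 0, 0, 0, -27.3, 1],
])

```text
t: 2.87
tool_pos: [456.0, -348.0, 231.3]
tool_rot: [-2.659, 1.673, 0.0]
contact_force: [-0.3, -0.3, -1.6]
grip_width: 1.0
```

Run:
```python
from h import *
rel([456,-348,230],-64.3)
P=optics.camera_params('wrist'); print(np.round(P['pose'],3).tolist(),P['camera_matrix'][0][0])
im=save('wrist','w0.png')
for d in optics.silhouettes('wrist','flow_cell'):
    m=d['pixels'].astype(np.uint8); cs=max(cv2.findContours(m,0,2)[0],key=cv2.contourArea)
    box=cv2.boxPoints(cv2.minAreaRect(cs)); w=np.array([onz('wrist',p,36,P)for p in box])
    e=w[1]-w[0];f=w[2]-w[1]
    print(d['confidence'],d['extent'],w.mean(0).round(1),np.linalg.norm(e).round(1),np.linalg.norm(f).round(1),np.degrees(np.arctan2(e[1],e[0])),box.round().tolist())
print([(d['confidence'],d['pixel'],onz('wrist',d['pixel'],0,P)) for d in optics.landmark_of('wrist','flow_cell')])
```

```text
t 2.87 tcp [ 456.  -348.   231.3] F [-0.3 -0.3 -1.6] g 1.0
rel m [ 0.     -0.      0.0013] deg [-0.    0.   -0.07]
[[-0.902, -0.415, -0.121, 487.135], [-0.432, 0.865, 0.256, -411.981], [-0.002, 0.283, -0.959, 374.528], [0.0, 0.0, 0.0, 1.0]] 315.7598847454404
0.91 [240.3, 124.1, 40.4, 83.5] [ 455.6 -350.6   36. ] 92.5 39.3 -68.49671385752237 [[238.0, 205.0], [242.0, 121.0], [280.0, 124.0], [275.0, 207.0]]
0.76 [294.8, 186.8, 101.7, 119.4] [ 318.9 -300.5   36. ] 141.1 80.1 -88.77039754824757 [[287.0, 284.0], [343.0, 182.0], [401.0, 214.0], [345.0, 315.0]]
0.68 [303.3, 0.5, 138.5, 117.5] [ 398.7 -501.7   36. ] 68.5 133.1 -98.9518630183469 [[298.0, 50.0], [339.0, -11.0], [447.0, 63.0], [405.0, 124.0]]
[(0.93, [362.6, 59.8], array([ 399.77070771, -503.45416517,    0.        ])), (0.75, [258.6, 161.1], array([ 454.58842629, -349.10215513,    0.        ]))]
```

View pics/w0.png

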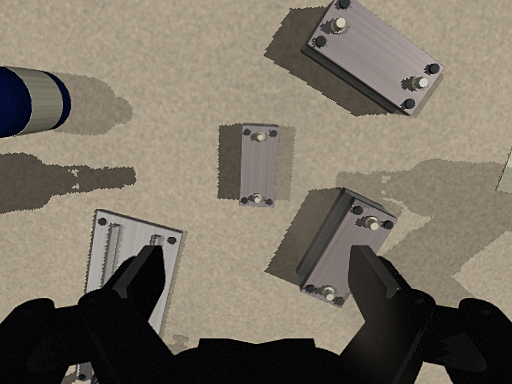

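The wrist view shows the small cell as the narrow upright block, with its top corners at about (241,124), (279,125), (277,207) and (239,205), and stubs at (261,137) and (257,199). The finger pads are at (150,270) and (370,270), and the bigger look-alikes are on the right.

Run:
```python
from h import *
P=optics.camera_params('wrist')
im=cv2.imread('pics/w0.png')
a=onz('wrist',(261,136),46,P);b=onz('wrist',(257.5,198),46,P);d=b-a
print(a,b,(a+b)/2,np.linalg.norm(d),np.degrees(np.arctan2(d[1],d[0])))
q=[onz('wrist',p,36,P) for p in[(241,124),(279,125),(277,207),(239.5,205.5)]]
print(np.round(q,1),np.mean(q,0))
for i,j in((0,3),(1,2),(0,1),(3,2)):
    d=q[j]-q[i];print(np.linalg.norm(d),np.degrees(np.arctan2(d[1],d[0])))
# refined silhouette on top face by colour
hsv=cv2.cvtColor(im,cv2.COLOR_BGR2HSV);print(hsv[165,250:272:6],hsv[165,285],hsv[100,250])
cv2.imwrite('pics/w0c.png',cv2.resize(im[110:220,220:300],None,fx=5,fy=5,interpolation=cv2.INTER_CUBIC))
```

```text
[ 467.80460259 -381.53330355   46.        ] [ 441.98671859 -319.56757527   46.        ] [ 454.89566059 -350.55043941   46.        ] 67.12908919480337 112.61894357782069
[[ 491.7 -382.8   36. ]
 [ 455.1 -399.2   36. ]
 [ 416.1 -316.7   36. ]
 [ 455.1 -299.9   36. ]] [ 454.5034466  -349.66213979   36.        ]
90.6063961989103 113.8156632966863
91.30995025206029 115.34379008467626
40.06716786788146 -155.81888896963673
42.50340874242277 -156.74448182830008
[[ 13  23 135]
 [  5  21 132]
 [ 13  26 135]
 [ 11  27 131]] [ 18  49 134] [ 19  46 167]
```

View pics/w0c.png

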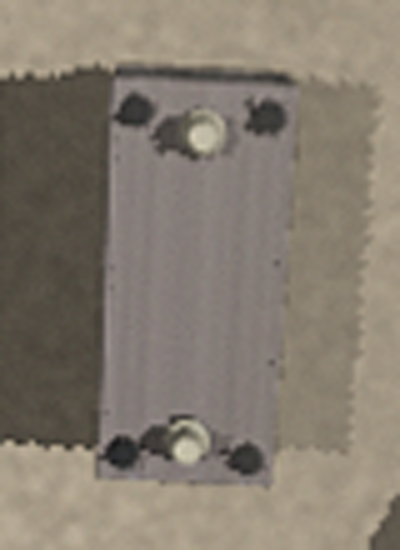

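Run:
```python
from h import *
P=optics.camera_params('wrist')
c=[(112,77),(297,83),(272,486),(97,480)]
q=[onz('wrist',(x/5+219.6,y/5+109.6),36,P) for x,y in c]
print(np.round(q,1),np.mean(q,0))
for i,j in((0,3),(1,2),(0,1),(3,2)):
    d=q[j]-q[i];print(np.linalg.norm(d),np.degrees(np.arctan2(d[1],d[0])))
m=np.mean(q,0); y=np.radians(-66.9)
rel([m[0]+8*np.cos(y),m[1]+8*np.sin(y),10],-66.9)
```

```text
[[ 490.3 -382.3   36. ]
 [ 454.6 -398.1   36. ]
 [ 419.2 -315.4   36. ]
 [ 455.6 -299.6   36. ]] [ 454.9238665  -348.85837852   36.        ]
89.75267906577719 112.76965534467726
89.90579388567097 113.15415650088298
39.05452343328131 -156.16293243347664
39.655272526804076 -156.39743683055735
t 3.02 tcp [ 456.  -348.   231.3] F [0.3 0.7 0. ] g 1.002
rel m [0.0083 0.0017 0.2213] deg [-0.   -0.    2.55]
```

>>> jog_arm([
  [0.002, 0.001, 0.03, 0, 0, 1, 1],
  [0.005, 0.001, 0.06, 0, 0, 2, 1],
  [0.008, 0.0015, 0.09, 0, 0, 2.7, 1],
  [0.008, 0.0015, 0.12, 0, 0, 2.7, 1],
  [0.008, 0.0015, 0.15, 0, 0, 2.7, 1],
  [0.008, 0.0015, 0.175, 0, 0, 2.7, 1],
  [0.008, 0.0015, 0.195, 0, 0, 2.7, 1],
  [0.008, 0.0015, 0.21, 0, 0, 2.7, 1],
  [0.008, 0.0015, 0.2213, 0, 0, 2.7, 1],
  [0.008, 0.0015, 0.2213, 0, 0, 2.7, 1],
])

```text
t: 3.85
tool_pos: [456.7, -355.1, 7.6]
tool_rot: [2.618, -1.735, -0.008]
contact_force: [-0.8, 0.8, -0.1]
grip_width: 1.003
```

>>> jog_arm([
  [0, 0, 0, 0, 0, 0, 0.4],
  [0, 0, 0, 0, 0, 0, 0.2],
  [0, 0, 0, 0, 0, 0, 0.1],
  [0, 0, 0, 0, 0, 0, 0],
  [0, 0, 0, 0, 0, 0, -0.1],
  [0, 0, 0, 0, 0, 0, -0.3],
  [0, 0, 0, 0, 0, 0, -0.5],
  [0, 0, 0, 0, 0, 0, -0.5],
  [0, 0, 0, 0, 0, 0, -0.5],
  [0, 0, 0, 0, 0, 0, -0.5],
], grip_force=40)

```text
t: 4.68
tool_pos: [458.4, -356.2, 11.3]
tool_rot: [2.62, -1.734, 0.002]
contact_force: [-2.3, 0.7, 6.2]
grip_width: 0.457
```

>>> jog_arm([
  [0, 0, -0.005, 0, 0, 0, -0.5],
  [0, 0, -0.015, 0, 0, 0, -0.5],
  [0, 0, -0.03, 0, 0, 0, -0.5],
  [0, 0, -0.05, 0, 0, 0, -0.5],
  [0, 0, -0.07, 0, 0, 0, -0.5],
  [0, 0, -0.09, 0, 0, 0, -0.5],
  [0, 0, -0.11, 0, 0, 0, -0.5],
  [0, 0, -0.13, 0, 0, 0, -0.5],
  [0, 0, -0.14, 0, 0, 0, -0.5],
  [0, 0, -0.14, 0, 0, 0, -0.5],
])

```text
t: 5.52
tool_pos: [459.4, -356.3, 152.7]
tool_rot: [-2.619, 1.734, -0.009]
contact_force: [0.3, -0.4, -3.5]
grip_width: 0.464
```

Run:
```python
from h import *
rel([560,-200,150],-80)
P=optics.camera_params('wrist')
im=save('wrist','w1.png')
for t in('jig','lever_hinge','lever_grip','spindle'):
  print(t,[(round(d['confidence'],2),np.round(d['pixel']),onz('wrist',d['pixel'],{'jig':0,'lever_hinge':52}.get(t,140),P).round(1)) for d in optics.landmark_of('wrist',t)])
```

```text
t 5.52 tcp [ 459.4 -356.3  152.7] F [ 0.3 -0.4 -3.5] g 0.464
rel m [-0.1046 -0.1537  0.0029] deg [-0.24 -0.21 12.99]
jig [(0.65, array([110., 341.]), array([ 541.6, -107.1,    0. ]))]
lever_hinge []
lever_grip []
spindle []
```

View pics/w1.png

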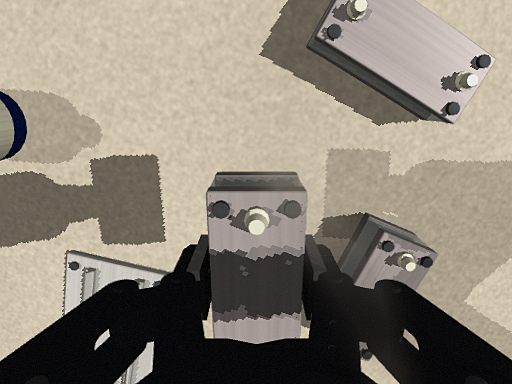

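The cell is held squarely: one stub is at (257,222), it sits level between the pads, and the -3.5 N force matches its weight. Next I move to the jig mouth and measure the jig from there.

Run:
```python
from h import *
rel([566,-233,190],-80)
```

```text
t 5.77 tcp [ 457.1 -355.2  148.2] F [ 0.6 -1.  -4.7] g 0.459
rel m [-0.0702 -0.1478 -0.0419] deg [ 0.14  0.15 12.96]
```

>>> jog_arm([
  [-0.01, -0.02, -0.01, 0, 0, 3, -0.5],
  [-0.025, -0.05, -0.02, 0, 0, 7, -0.5],
  [-0.04, -0.08, -0.03, 0, 0, 11, -0.5],
  [-0.055, -0.115, -0.04, 0, 0, 13, -0.5],
  [-0.065, -0.135, -0.04, 0, 0, 13, -0.5],
  [-0.07, -0.148, -0.04, 0, 0, 13, -0.5],
  [-0.07, -0.148, -0.04, 0, 0, 13, -0.5],
  [-0.07, -0.148, -0.04, 0, 0, 13, -0.5],
  [-0.07, -0.148, -0.04, 0, 0, 13, -0.5],
  [-0.07, -0.148, -0.04, 0, 0, 13, -0.5],
])

```text
t: 6.6
tool_pos: [565.9, -234.4, 189.3]
tool_rot: [2.404, -2.021, -0.003]
contact_force: [0.4, -0.3, -2.9]
grip_width: 0.461
```

Run:
```python
from h import *
rel([566,-233,190],-80)
P=optics.camera_params('wrist')
im=save('wrist','w2.png')
for t in('jig','lever_hinge','lever_grip','spindle'):
  print(t,[(round(d['confidence'],2),np.round(d['pixel']),onz('wrist',d['pixel'],{'jig':0,'lever_hinge':52}.get(t,140),P).round(1)) for d in optics.landmark_of('wrist',t)])
import json;json.dump({k:np.array(v).tolist() for k,v in P.items()},open('P2.json','w'))
cv2.imwrite('pics/w2v.png',cv2.resize(im[:,:,::-1],(800,600),interpolation=cv2.INTER_CUBIC))
```

```text
t 6.6 tcp [ 565.9 -234.4  189.3] F [ 0.4 -0.3 -2.9] g 0.461
rel m [-0.0014 -0.0003 -0.0007] deg [ 0.11  0.03 -0.1 ]
jig []
lever_hinge []
lever_grip []
spindle []
```

View pics/w2v.png

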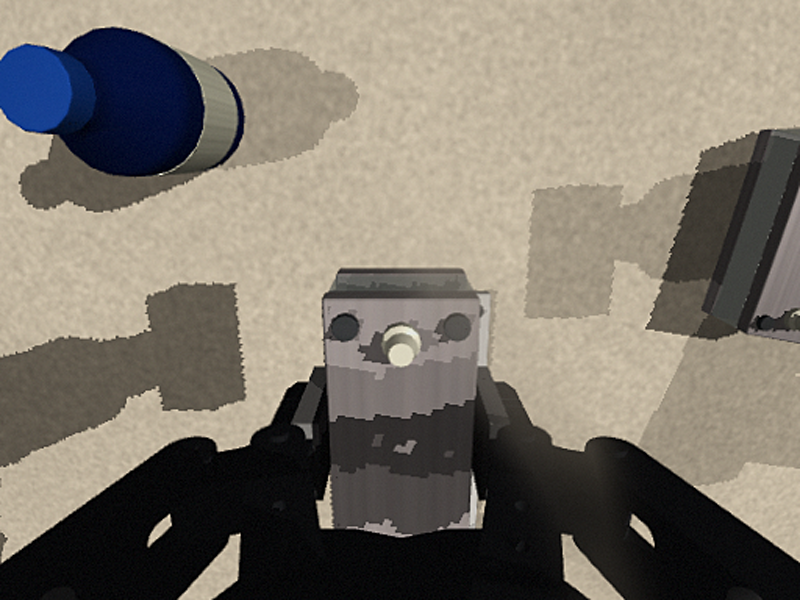

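The wrist camera looks away from the clamp here, so I move forward over the bed at height to see the jig's mouth and rails behind the cell.

>>> jog_arm([
  [-0.02, 0, -0.01, 0, 0, 0, -0.5],
  [-0.04, 0, -0.02, 0, 0, 0, -0.5],
  [-0.06, 0, -0.03, 0, 0, 0, -0.5],
  [-0.08, 0, -0.04, 0, 0, 0, -0.5],
  [-0.1, 0, -0.04, 0, 0, 0, -0.5],
  [-0.12, 0, -0.04, 0, 0, 0, -0.5],
  [-0.12, 0, -0.04, 0, 0, 0, -0.5],
  [-0.12, 0, -0.04, 0, 0, 0, -0.5],
  [-0.12, 0, -0.04, 0, 0, 0, -0.5],
  [-0.12, 0, -0.04, 0, 0, 0, -0.5],
])

```text
t: 7.68
tool_pos: [546.3, -116.1, 230.0]
tool_rot: [2.405, -2.021, 0.0]
contact_force: [1.3, -0.4, -3.7]
grip_width: 0.46
```

Run:
```python
from h import *
rel([566,-233,190],-80)
P=optics.camera_params('wrist')
im=save('wrist','w3.png')
print([(round(d['confidence'],2),np.round(d['pixel']),onz('wrist',d['pixel'],0,P).round(1)) for d in optics.landmark_of('wrist','jig')])
import json;json.dump({k:np.array(v).tolist() for k,v in P.items()},open('P3.json','w'))
cv2.imwrite('pics/w3v.png',cv2.resize(im[:,:,::-1],(800,600),interpolation=cv2.INTER_CUBIC))
```

```text
t 7.68 tcp [ 546.3 -116.1  230. ] F [ 1.3 -0.4 -3.7] g 0.46
rel m [0.1185 0.0007 0.04  ] deg [ 0.01 -0.01 -0.07]
[(0.94, array([260., 172.]), array([ 540.7, -104.2,    0. ]))]
```

View pics/w3v.png

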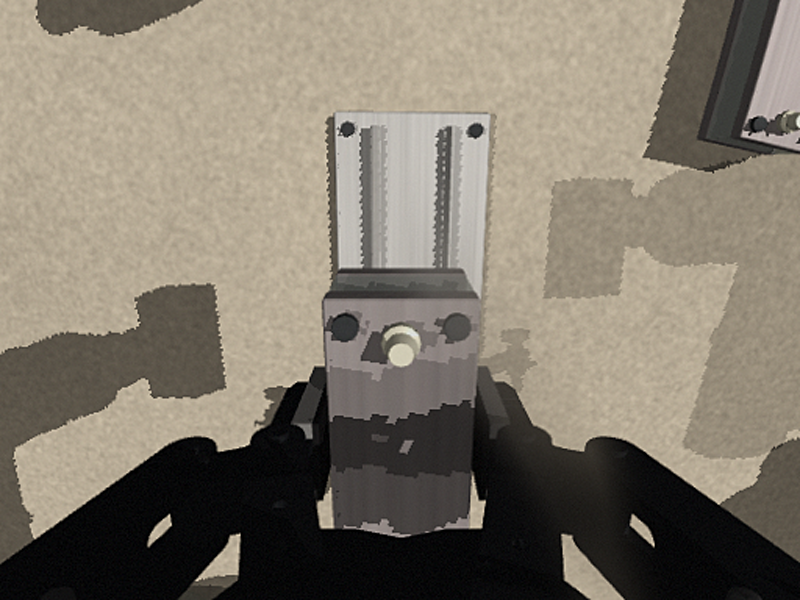

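The plate's rear edge runs from (334,112) to (489,113) in this 800-wide view, the bolts are at (347,129) and (475,130), and the rails are at about x=373 and x=450. I'll fit those edges numerically, along with the held cell's rear corners at (323,297) and (479,297).

```bash
cat > fit.py <<'E'
from h import *; import json
P=json.load(open('P3.json'))
g=cv2.cvtColor(cv2.imread('pics/w3.png'),cv2.COLOR_BGR2GRAY).astype(float); g=cv2.GaussianBlur(g,(3,3),0)
def edge(rows,lo,hi,sign):
    pts=[]
    for r in rows:
        d=np.diff(g[r,lo:hi])*sign;k=int(d.argmax())
        if 0<k<len(d)-1: k=k+0.5*(d[k-1]-d[k+1])/(d[k-1]-2*d[k]+d[k+1])
        pts.append((lo+k+.5,r))
    return np.array(pts)
def line(pts,z):
    w=np.array([onz('wrist',p,z,P)[:2] for p in pts])
    for _ in range(4):
        m=w.mean(0);v=np.linalg.svd(w-m)[2][0];v*=np.sign(v[1]);n=np.array([-v[1],v[0]])
        r=(w-m)@n; w=w[abs(r)<max(1.5*r.std(),.3)]
    return m,v,np.degrees(np.arctan2(v[1],v[0])),r.std(),len(w)
L=line(edge(range(76,168),207,222,1),10); R=line(edge(range(76,182),304,322,-1),10)
print(L);print(R)
v=L[1]+R[1];v/=np.linalg.norm(v);n=np.array([-v[1],v[0]])
print('width',(L[0]-R[0])@n)
c=np.array([(onz('wrist',p,10,P)[:2]) for p in edge(range(0),0,1,1)]) if 0 else None
# rear edge columns 225..300
pts=[]
for cidx in range(225,305):
    d=np.diff(g[62:82,cidx]);k=int(d.argmax());pts.append((cidx,62+k+.5))
E_=line(np.array(pts),10);print('rear',E_)
mid=(L[0]+R[0])/2;print('mid',mid)
th=np.degrees(np.arctan2(v[1],v[0]));print('axis',th,'rear normal',E_[2]+90)
x0=(E_[0]-mid)@v; org=mid+v*(x0+110);print('jig origin',org,'hinge',org+145*v)
print([ (onz('wrist',(x*.64-.2,y*.64-.2),10,P)[:2]-org)@np.array([v,n]).T for x,y in((347,129),(475,130))])
# cell rear top edge corners, held: z top = tcp-10+36
for x,y in((323,297),(479,297)):
    p=onz('wrist',(x*.64-.2,y*.64-.2),bot.get_state()['tool_pos'][2]+26,P);print('cellcorner',p,(p[:2]-org)@np.array([v,n]).T)
s=bot.get_state();print('tcp in jig',(s['tool_pos'][:2]-org)@np.array([v,n]).T)
E
python3 fit.py
```

```text
(array([ 601.0034696 , -153.39648214]), array([-0.16382768,  0.98648897]), np.float64(99.42913851988533), np.float64(0.05952543540063681), 90)
(array([ 493.27147116, -165.33042981]), array([-0.16677117,  0.98599563]), np.float64(99.6001407023251), np.float64(0.13333732243933252), 94)
width -108.2226490803592
rear (array([ 548.56348175, -217.44956728]), array([0.98469954, 0.17426075]), np.float64(10.035641214182423), np.float64(0.027875636823469767), 67)
mid [ 547.13747038 -159.36345597]
axis 99.51463961110521 rear normal 100.03564121418242
jig origin [ 538.46300378 -107.60812734] hinge [514.49456095  35.39716538]
[array([-99.37322147, -45.45112969]), array([-99.4006565 ,  44.37453292])]
cellcorner [ 572.1984563  -149.69283545  255.80951378] [-47.08222253 -26.31478167]
cellcorner [ 534.12386079 -156.3642765   255.80951378] [-47.36817159  12.33882336]
tcp in jig [-9.7636457  -6.27757749]
```

>>> jog_arm([
  [0.01, 0.003, 0.02, 0, 0, 0, -0.5],
  [0.02, 0.0065, 0.045, 0, 0, 0, -0.5],
  [0.03, 0.0067, 0.07, 0, 0, 0.2, -0.5],
  [0.03, 0.0067, 0.1, 0, 0, 0.2, -0.5],
  [0.03, 0.0067, 0.13, 0, 0, 0.2, -0.5],
  [0.03, 0.0067, 0.155, 0, 0, 0.2, -0.5],
  [0.03, 0.0067, 0.175, 0, 0, 0.2, -0.5],
  [0.03, 0.0067, 0.185, 0, 0, 0.2, -0.5],
  [0.03, 0.0067, 0.185, 0, 0, 0.2, -0.5],
  [0.03, 0.0067, 0.185, 0, 0, 0.2, -0.5],
])

```text
t: 8.62
tool_pos: [545.5, -146.6, 45.3]
tool_rot: [2.403, -2.024, 0.001]
contact_force: [0.5, 0.6, -3.8]
grip_width: 0.463
```

Run:
```python
from h import *
rel([566,-233,190],-80)
P=optics.camera_params('wrist')
im=save('wrist','w4.png')
import json;json.dump({k:np.array(v).tolist() for k,v in P.items()},open('P4.json','w'))
cv2.imwrite('pics/w4v.png',cv2.resize(im[150:384,150:370][:,:,::-1],None,fx=2.5,fy=2.5,interpolation=cv2.INTER_CUBIC))
```

```text
t 8.62 tcp [ 545.5 -146.6   45.3] F [ 0.5  0.6 -3.8] g 0.463
rel m [ 0.0887 -0.0055 -0.1447] deg [-0.01 -0.03 -0.22]
```

View pics/w4v.png

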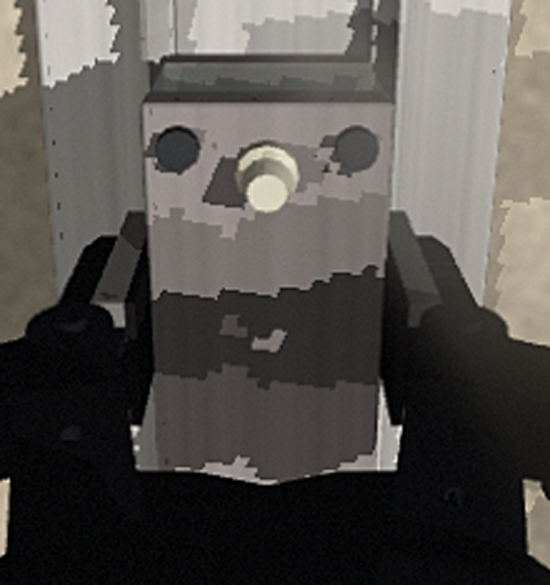

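The cell's rear top edge spans (143..392, 101) in this crop and the plate edges are at about x=44 and x=502. That puts the cell about 1 mm toward the left of centre, so I'll check it numerically.

```bash
cat > fit4.py <<'E'
from h import *; import json
P=json.load(open('P4.json'))
g=cv2.cvtColor(cv2.imread('pics/w4.png'),cv2.COLOR_BGR2GRAY).astype(float); g=cv2.GaussianBlur(g,(3,3),0)
s=np.array([545.5,-146.6]); y=np.radians(-80.2); tx=np.array([np.cos(y),np.sin(y)]); ty=np.array([np.sin(y),-np.cos(y)])
ty=np.array([np.cos(y-np.pi/2),np.sin(y-np.pi/2)])
def e(r,lo,hi,z,sg):
    d=np.diff(g[r,lo:hi])*sg;k=int(d.argmax());p=onz('wrist',(lo+k+.5,r),z,P)[:2]-s
    return np.round([lo+k+.5,p@tx,p@ty],2)
for r in range(60,240,12): print(r,'plate',e(r,150,182,10,1),e(r,336,366,10,-1))
for r in (196,200,204,210,215): print(r,'cell',[ (c,np.round((onz('wrist',(c,r),71,P)[:2]-s)@np.array([tx,ty]).T,2)) for c in (207.3,306.6)])
print(e(173,205,222,34,-1),[np.round((onz('wrist',(c,172.8),34,P)[:2]-s)@np.array([tx,ty]).T,2) for c in (150+160/2.5,150+375/2.5)])
print(np.round(g[140,195:325]).astype(int).tolist())
E
python3 fit4.py
```

```text
60 plate [169.5   92.04 -46.71] [349.5   92.01  49.15]
72 plate [179.5   85.86 -41.68] [336.5   85.82  42.52]
84 plate [155.5   79.84 -55.17] [337.5   79.64  43.43]
96 plate [159.5   73.51 -53.44] [355.5   73.46  53.74]
108 plate [161.5   67.09 -52.81] [357.5   67.07  55.35]
120 plate [161.5   60.58 -53.3 ] [356.5   60.56  55.3 ]
132 plate [162.5   53.95 -53.25] [338.5   53.86  45.63]
144 plate [163.5   47.19 -53.2 ] [354.5   47.17  55.25]
156 plate [164.5   40.31 -53.17] [353.5   40.29  55.23]
168 plate [165.5   33.28 -53.14] [352.5   33.27  55.23]
180 plate [166.5   26.11 -53.12] [351.5   26.1   55.24]
192 plate [167.5   18.79 -53.11] [350.5   18.78  55.26]
204 plate [168.5   11.3  -53.11] [349.5   11.3   55.29]
216 plate [169.5    3.64 -53.13] [347.5    3.64  54.71]
228 plate [170.5   -4.21 -53.15] [346.5   -4.21  54.76]
196 cell [(207.3, array([ 34.99, -19.52])), (306.6, array([34.98, 19.19]))]
200 cell [(207.3, array([ 33.35, -19.59])), (306.6, array([33.35, 19.26]))]
204 cell [(207.3, array([ 31.7 , -19.66])), (306.6, array([31.7 , 19.33]))]
210 cell [(207.3, array([ 29.2 , -19.78])), (306.6, array([29.2 , 19.45]))]
215 cell [(207.3, array([ 27.1 , -19.87])), (306.6, array([27.1 , 19.54]))]
[213.5   35.73 -21.94] [array([ 35.83, -21.69]), array([35.83, 21.44])]
[112, 105, 104, 108, 108, 107, 104, 102, 102, 107, 120, 131, 141, 153, 159, 158, 159, 160, 163, 164, 163, 170, 184, 170, 138, 141, 158, 161, 161, 161, 162, 169, 185, 193, 193, 193, 195, 197, 199, 200, 201, 200, 199, 199, 199, 199, 200, 200, 198, 195, 194, 194, 196, 197, 196, 193, 191, 192, 193, 194, 196, 197, 198, 200, 201, 202, 202, 201, 199, 199, 200, 200, 198, 197, 197, 199, 201, 201, 201, 200, 199, 198, 197, 198, 200, 201, 201, 201, 200, 199, 200, 202, 202, 182, 140, 108, 103, 104, 104, 102, 101, 99, 94, 91, 119, 164, 157, 109, 87, 88, 88, 87, 86, 84, 91, 126, 170, 189, 181, 171, 168, 169, 170, 173, 174, 170, 175, 192, 207, 208]
```

Plate centre is 1.2 mm toward tool +y from the cell, and the axes are parallel. I correct that and lower into the rails.

>>> jog_arm([
  [0, 0.0012, 0, 0, 0, 0, -0.5],
  [0, 0.0012, 0.004, 0, 0, 0, -0.5],
  [0, 0.0012, 0.008, 0, 0, 0, -0.5],
  [0, 0.0012, 0.011, 0, 0, 0, -0.5],
  [0, 0.0012, 0.014, 0, 0, 0, -0.5],
  [0, 0.0012, 0.016, 0, 0, 0, -0.5],
  [0, 0.0012, 0.018, 0, 0, 0, -0.5],
  [0, 0.0012, 0.019, 0, 0, 0, -0.5],
  [0, 0.0012, 0.02, 0, 0, 0, -0.5],
  [0, 0.0012, 0.02, 0, 0, 0, -0.5],
])

```text
t: 9.5
tool_pos: [543.6, -146.3, 24.8]
tool_rot: [2.403, -2.024, -0.0]
contact_force: [0.5, -0.6, -5.0]
grip_width: 0.457
```

Run:
```python
from h import *
rel([544.3,-146.8,21.5],-80)
```

```text
t 9.5 tcp [ 543.6 -146.3   24.8] F [ 0.5 -0.6 -5. ] g 0.457
rel m [ 0.0006 -0.0006  0.0033] deg [ 0.02  0.   -0.22]
```

>>> jog_arm([
  [0, 0, 0.0005, 0, 0, 0, -0.5],
  [0, 0, 0.001, 0, 0, 0, -0.5],
  [0, 0, 0.0015, 0, 0, 0, -0.5],
  [0, 0, 0.002, 0, 0, 0, -0.5],
  [0, 0, 0.0025, 0, 0, 0, -0.5],
  [0, 0, 0.0028, 0, 0, 0, -0.5],
  [0, 0, 0.003, 0, 0, 0, -0.5],
  [0, 0, 0.003, 0, 0, 0, -0.5],
  [0, 0, 0.003, 0, 0, 0, -0.5],
  [0, 0, 0.003, 0, 0, 0, -0.5],
])

```text
t: 10.33
tool_pos: [543.7, -146.3, 22.0]
tool_rot: [-2.403, 2.024, -0.0]
contact_force: [0.3, 0.4, -4.7]
grip_width: 0.46
```

>>> jog_arm([
  [0, 0, 0.0003, 0, 0, 0, -0.5],
  [0, 0, 0.0006, 0, 0, 0, -0.5],
  [0, 0, 0.0009, 0, 0, 0, -0.5],
  [0, 0, 0.001, 0, 0, 0, -0.5],
  [0, 0, 0.001, 0, 0, 0, -0.5],
  [0, 0, 0.001, 0, 0, 0, -0.5],
  [0, 0, 0.001, 0, 0, 0, -0.5],
  [0, 0, 0.001, 0, 0, 0, -0.5],
  [0, 0, 0.001, 0, 0, 0, -0.5],
  [0, 0, 0.001, 0, 0, 0, -0.5],
])

```text
t: 11.17
tool_pos: [543.7, -146.3, 21.4]
tool_rot: [-2.403, 2.024, -0.0]
contact_force: [-2.0, 1.2, 3.3]
grip_width: 0.457
```

Contact came at TCP z=21.5, so the cell rests on the bed. Before feeling for the stop I narrow its position using the first side and top pictures, with ticks drawn along the centre line at stop height.

Run:
```python
from h import *
th=np.radians(99.7);v=np.array([np.cos(th),np.sin(th)]);n=np.array([-v[1],v[0]])
s=bot.get_state()['tool_pos'][:2]
org0=np.array([538.46,-107.6]); xj=(s-org0)@v; org=s-v*xj   # TCP on the centre line
print('xj tcp',xj,'org',org)
np.save('org.npy',np.r_[org,v])
out=[]
for cam,fn,h in(('side','s0.png',300),('top','t0.png',300)):
    im=cv2.imread('pics/'+fn);P=optics.camera_params(cam)
    c=proj(cam,[*(org+40*v),26],P);f=10;x0,y0=int(c[0]-39),int(c[1]-14)
    cr=cv2.resize(im[y0:y0+29,x0:x0+78],None,fx=f,fy=f,interpolation=cv2.INTER_CUBIC)
    for x in range(20,71,10):
        for zz,dy in((26,28),(26,-28)):
            p=[*(org+x*v+dy*n),zz];q=(proj(cam,p,P)-[x0-.5,y0-.5])*f
            cv2.circle(cr,tuple(int(k) for k in q),4,(0,0,255) if x!=50 else (0,255,0),-1)
    out.append(cr)
cv2.imwrite('pics/stop.png',np.vstack(out))
```

```text
xj tcp -39.02332054216872 org [ 537.13171157 -107.8270485 ]
```

View pics/stop.png

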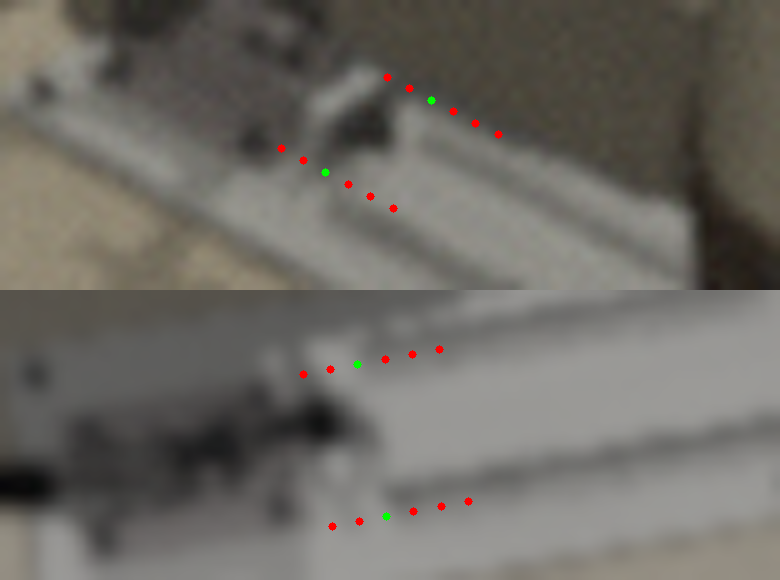

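In the side crop the rubber tip is the dark blob ending near (390,138), at about x=45. The top crop agrees at about 47, and the bed is clear at x≤38. The cell's front is at about 13.6, so I slide 20 mm gently and then feel for the stop.

>>> jog_arm([
  [0, 0, -0.0003, 0, 0, 0, -0.5],
  [-0.001, 0, -0.0003, 0, 0, 0, -0.5],
  [-0.002, 0, -0.0003, 0, 0, 0, -0.5],
  [-0.004, 0, -0.0003, 0, 0, 0, -0.5],
  [-0.006, 0, -0.0003, 0, 0, 0, -0.5],
  [-0.008, 0, -0.0003, 0, 0, 0, -0.5],
  [-0.0095, 0, -0.0003, 0, 0, 0, -0.5],
  [-0.01, 0, -0.0003, 0, 0, 0, -0.5],
  [-0.01, 0, -0.0003, 0, 0, 0, -0.5],
  [-0.01, 0, -0.0003, 0, 0, 0, -0.5],
], grip_force=30)

```text
t: 12.0
tool_pos: [542.2, -136.1, 21.4]
tool_rot: [-2.403, 2.023, -0.0]
contact_force: [1.1, 0.8, -0.0]
grip_width: 0.457
```

>>> jog_arm([
  [-0.001, 0, 0, 0, 0, 0, -0.5],
  [-0.0025, 0, 0, 0, 0, 0, -0.5],
  [-0.004, 0, 0, 0, 0, 0, -0.5],
  [-0.0055, 0, 0, 0, 0, 0, -0.5],
  [-0.007, 0, 0, 0, 0, 0, -0.5],
  [-0.0085, 0, 0, 0, 0, 0, -0.5],
  [-0.0095, 0, 0, 0, 0, 0, -0.5],
  [-0.01, 0, 0, 0, 0, 0, -0.5],
  [-0.01, 0, 0, 0, 0, 0, -0.5],
  [-0.01, 0, 0, 0, 0, 0, -0.5],
])

```text
t: 12.83
tool_pos: [540.2, -126.4, 21.4]
tool_rot: [-2.403, 2.024, 0.0]
contact_force: [-0.2, -0.8, 1.3]
grip_width: 0.458
```

```bash
cat > feel.py <<'E'
from h import *
o=np.load('org.npy');v=o[2:];n=np.array([-v[1],v[0]]);s=bot.get_state()
# holds still: average the force over a few control periods via camera calls
F=[]
for _ in range(3): optics.get_image('wrist');s=bot.get_state();F.append(s['contact_force'])
F=np.mean(F,0);d=s['tool_pos'][:2]-o[:2]
print('t',round(s['t'],2),'jig x,y',np.round([d@v,d@n],2),'z',round(s['tool_pos'][2],2),'Fx,Fy,Fz',np.round([F[:2]@v,F[:2]@n,F[2]],1),'front',round(d@v+52.6,1))
E
python3 feel.py
```

```text
t 12.98 jig x,y [-18.84   0.05] z 21.38 Fx,Fy,Fz [0.2 0.1 0.7] front 33.8
```

>>> jog_arm([
  [-0.0005, 0, 0, 0, 0, 0, -0.5],
  [-0.001, 0, 0, 0, 0, 0, -0.5],
  [-0.0015, 0, 0, 0, 0, 0, -0.5],
  [-0.002, 0, 0, 0, 0, 0, -0.5],
  [-0.0025, 0, 0, 0, 0, 0, -0.5],
  [-0.003, 0, 0, 0, 0, 0, -0.5],
  [-0.003, 0, 0, 0, 0, 0, -0.5],
  [-0.003, 0, 0, 0, 0, 0, -0.5],
  [-0.003, 0, 0, 0, 0, 0, -0.5],
  [-0.003, 0, 0, 0, 0, 0, -0.5],
])

```text
t: 13.82
tool_pos: [539.8, -123.6, 21.4]
tool_rot: [-2.403, 2.024, -0.0]
contact_force: [-0.3, -2.3, 1.1]
grip_width: 0.462
```

```bash
python3 feel.py
```

```text
t 13.97 jig x,y [-15.99   0.02] z 21.36 Fx,Fy,Fz [-1.8 -0.   1.2] front 36.6
```

>>> jog_arm([
  [-0.0002, 0, 0, 0, 0, 0, -0.5],
  [-0.0004, 0, 0, 0, 0, 0, -0.5],
  [-0.0006, 0, 0, 0, 0, 0, -0.5],
  [-0.0008, 0, 0, 0, 0, 0, -0.5],
  [-0.001, 0, 0, 0, 0, 0, -0.5],
  [-0.001, 0, 0, 0, 0, 0, -0.5],
  [-0.001, 0, 0, 0, 0, 0, -0.5],
  [-0.001, 0, 0, 0, 0, 0, -0.5],
  [-0.001, 0, 0, 0, 0, 0, -0.5],
  [-0.001, 0, 0, 0, 0, 0, -0.5],
])

```text
t: 14.8
tool_pos: [539.6, -122.7, 21.3]
tool_rot: [-2.403, 2.024, -0.0]
contact_force: [0.6, -3.4, 2.1]
grip_width: 0.459
```

```bash
python3 feel.py
```

```text
t 14.95 jig x,y [-15.05   0.04] z 21.36 Fx,Fy,Fz [-3.1 -0.1  2.6] front 37.6
```

>>> jog_arm([
  [-0.0002, 0, 0, 0, 0, 0, -0.5],
  [-0.0004, 0, 0, 0, 0, 0, -0.5],
  [-0.0006, 0, 0, 0, 0, 0, -0.5],
  [-0.0008, 0, 0, 0, 0, 0, -0.5],
  [-0.001, 0, 0, 0, 0, 0, -0.5],
  [-0.001, 0, 0, 0, 0, 0, -0.5],
  [-0.001, 0, 0, 0, 0, 0, -0.5],
  [-0.001, 0, 0, 0, 0, 0, -0.5],
  [-0.001, 0, 0, 0, 0, 0, -0.5],
  [-0.001, 0, 0, 0, 0, 0, -0.5],
])

```text
t: 15.78
tool_pos: [539.5, -121.6, 21.3]
tool_rot: [-2.403, 2.024, -0.0]
contact_force: [-0.3, -3.1, 2.0]
grip_width: 0.461
```

```bash
python3 feel.py
```

```text
t 15.93 jig x,y [-14.02   0.04] z 21.36 Fx,Fy,Fz [-2.2 -0.4  1.6] front 38.6
```

>>> jog_arm([
  [-0.0002, 0, 0, 0, 0, 0, -0.5],
  [-0.0004, 0, 0, 0, 0, 0, -0.5],
  [-0.0006, 0, 0, 0, 0, 0, -0.5],
  [-0.0008, 0, 0, 0, 0, 0, -0.5],
  [-0.001, 0, 0, 0, 0, 0, -0.5],
  [-0.001, 0, 0, 0, 0, 0, -0.5],
  [-0.001, 0, 0, 0, 0, 0, -0.5],
  [-0.001, 0, 0, 0, 0, 0, -0.5],
  [-0.001, 0, 0, 0, 0, 0, -0.5],
  [-0.001, 0, 0, 0, 0, 0, -0.5],
])

```text
t: 16.77
tool_pos: [539.3, -120.7, 21.3]
tool_rot: [-2.403, 2.024, -0.0]
contact_force: [1.0, -2.2, 3.6]
grip_width: 0.454
```

>>> jog_arm([
  [-0.0002, 0, 0, 0, 0, 0, -0.5],
  [-0.0004, 0, 0, 0, 0, 0, -0.5],
  [-0.0006, 0, 0, 0, 0, 0, -0.5],
  [-0.0008, 0, 0, 0, 0, 0, -0.5],
  [-0.001, 0, 0, 0, 0, 0, -0.5],
  [-0.001, 0, 0, 0, 0, 0, -0.5],
  [-0.001, 0, 0, 0, 0, 0, -0.5],
  [-0.001, 0, 0, 0, 0, 0, -0.5],
  [-0.001, 0, 0, 0, 0, 0, -0.5],
  [-0.001, 0, 0, 0, 0, 0, -0.5],
])

```text
t: 17.6
tool_pos: [539.1, -119.7, 21.3]
tool_rot: [-2.403, 2.024, -0.0]
contact_force: [2.0, -4.1, 3.3]
grip_width: 0.458
```

```bash
python3 feel.py
```

```text
t 17.75 jig x,y [-12.     0.02] z 21.36 Fx,Fy,Fz [-3.7  0.2  3.3] front 40.6
```

>>> jog_arm([
  [-0.0002, 0, 0, 0, 0, 0, -0.5],
  [-0.0004, 0, 0, 0, 0, 0, -0.5],
  [-0.0006, 0, 0, 0, 0, 0, -0.5],
  [-0.0008, 0, 0, 0, 0, 0, -0.5],
  [-0.0008, 0, 0, 0, 0, 0, -0.5],
  [-0.0008, 0, 0, 0, 0, 0, -0.5],
  [-0.0008, 0, 0, 0, 0, 0, -0.5],
  [-0.0008, 0, 0, 0, 0, 0, -0.5],
  [-0.0008, 0, 0, 0, 0, 0, -0.5],
  [-0.0008, 0, 0, 0, 0, 0, -0.5],
])

```text
t: 18.58
tool_pos: [539.0, -118.9, 21.3]
tool_rot: [-2.403, 2.024, -0.0]
contact_force: [1.2, -3.5, 2.9]
grip_width: 0.459
```

```bash
python3 feel.py
```

```text
t 18.73 jig x,y [-11.23   0.08] z 21.31 Fx,Fy,Fz [-3.6  0.1  3.4] front 41.4
```

>>> jog_arm([
  [-0.0002, 0, -0.0001, 0, 0, 0, -0.5],
  [-0.0004, 0, -0.0001, 0, 0, 0, -0.5],
  [-0.0006, 0, -0.0001, 0, 0, 0, -0.5],
  [-0.0008, 0, -0.0001, 0, 0, 0, -0.5],
  [-0.001, 0, -0.0001, 0, 0, 0, -0.5],
  [-0.001, 0, -0.0001, 0, 0, 0, -0.5],
  [-0.001, 0, -0.0001, 0, 0, 0, -0.5],
  [-0.001, 0, -0.0001, 0, 0, 0, -0.5],
  [-0.001, 0, -0.0001, 0, 0, 0, -0.5],
  [-0.001, 0, -0.0001, 0, 0, 0, -0.5],
])

```text
t: 19.57
tool_pos: [538.7, -117.9, 21.3]
tool_rot: [-2.403, 2.024, 0.0]
contact_force: [0.3, -3.3, 2.9]
grip_width: 0.459
```

>>> jog_arm([
  [-0.0002, 0, -0.0001, 0, 0, 0, -0.5],
  [-0.0004, 0, -0.0001, 0, 0, 0, -0.5],
  [-0.0006, 0, -0.0001, 0, 0, 0, -0.5],
  [-0.0008, 0, -0.0001, 0, 0, 0, -0.5],
  [-0.001, 0, -0.0001, 0, 0, 0, -0.5],
  [-0.001, 0, -0.0001, 0, 0, 0, -0.5],
  [-0.001, 0, -0.0001, 0, 0, 0, -0.5],
  [-0.001, 0, -0.0001, 0, 0, 0, -0.5],
  [-0.001, 0, -0.0001, 0, 0, 0, -0.5],
  [-0.001, 0, -0.0001, 0, 0, 0, -0.5],
])

```text
t: 20.4
tool_pos: [538.4, -116.9, 21.4]
tool_rot: [2.402, -2.024, -0.001]
contact_force: [-0.0, -2.3, 0.6]
grip_width: 0.46
```

>>> jog_arm([
  [-0.0002, 0, 0, 0, 0, 0, -0.5],
  [-0.0004, 0, 0, 0, 0, 0, -0.5],
  [-0.0006, 0, 0, 0, 0, 0, -0.5],
  [-0.0008, 0, 0, 0, 0, 0, -0.5],
  [-0.001, 0, 0, 0, 0, 0, -0.5],
  [-0.001, 0, 0, 0, 0, 0, -0.5],
  [-0.001, 0, 0, 0, 0, 0, -0.5],
  [-0.001, 0, 0, 0, 0, 0, -0.5],
  [-0.001, 0, 0, 0, 0, 0, -0.5],
  [-0.001, 0, 0, 0, 0, 0, -0.5],
])

```text
t: 21.23
tool_pos: [538.2, -115.9, 21.4]
tool_rot: [2.402, -2.024, -0.001]
contact_force: [0.6, -1.9, -0.1]
grip_width: 0.458
```

>>> jog_arm([
  [-0.0002, 0, 0, 0, 0, 0, -0.5],
  [-0.0004, 0, 0, 0, 0, 0, -0.5],
  [-0.0006, 0, 0, 0, 0, 0, -0.5],
  [-0.0008, 0, 0, 0, 0, 0, -0.5],
  [-0.001, 0, 0, 0, 0, 0, -0.5],
  [-0.001, 0, 0, 0, 0, 0, -0.5],
  [-0.001, 0, 0, 0, 0, 0, -0.5],
  [-0.001, 0, 0, 0, 0, 0, -0.5],
  [-0.001, 0, 0, 0, 0, 0, -0.5],
  [-0.001, 0, 0, 0, 0, 0, -0.5],
])

```text
t: 22.07
tool_pos: [538.1, -114.9, 21.4]
tool_rot: [2.402, -2.024, -0.001]
contact_force: [-0.1, 1.0, -2.5]
grip_width: 0.46
```

>>> jog_arm([
  [-0.0002, 0, 0.0001, 0, 0, 0, -0.5],
  [-0.0004, 0, 0.0001, 0, 0, 0, -0.5],
  [-0.0006, 0, 0.0001, 0, 0, 0, -0.5],
  [-0.0008, 0, 0.0001, 0, 0, 0, -0.5],
  [-0.001, 0, 0.0001, 0, 0, 0, -0.5],
  [-0.001, 0, 0.0001, 0, 0, 0, -0.5],
  [-0.001, 0, 0.0001, 0, 0, 0, -0.5],
  [-0.001, 0, 0.0001, 0, 0, 0, -0.5],
  [-0.001, 0, 0.0001, 0, 0, 0, -0.5],
  [-0.001, 0, 0.0001, 0, 0, 0, -0.5],
])

```text
t: 22.9
tool_pos: [538.1, -113.9, 21.4]
tool_rot: [-2.403, 2.024, 0.0]
contact_force: [0.1, -0.2, -2.9]
grip_width: 0.461
```

>>> jog_arm([
  [-0.0002, 0, 0.0001, 0, 0, 0, -0.5],
  [-0.0004, 0, 0.0001, 0, 0, 0, -0.5],
  [-0.0006, 0, 0.0001, 0, 0, 0, -0.5],
  [-0.0008, 0, 0.0001, 0, 0, 0, -0.5],
  [-0.001, 0, 0.0001, 0, 0, 0, -0.5],
  [-0.001, 0, 0.0001, 0, 0, 0, -0.5],
  [-0.001, 0, 0.0001, 0, 0, 0, -0.5],
  [-0.001, 0, 0.0001, 0, 0, 0, -0.5],
  [-0.001, 0, 0.0001, 0, 0, 0, -0.5],
  [-0.001, 0, 0.0001, 0, 0, 0, -0.5],
])

```text
t: 23.73
tool_pos: [538.0, -113.0, 21.4]
tool_rot: [-2.403, 2.024, -0.0]
contact_force: [-0.2, -1.3, -1.4]
grip_width: 0.461
```

```bash
python3 feel.py
```

```text
t 23.88 jig x,y [-5.23  0.03] z 21.38 Fx,Fy,Fz [-1.1 -0.6 -1.1] front 47.4
```

>>> jog_arm([
  [-0.0002, 0, 0, 0, 0, 0, -0.5],
  [-0.0004, 0, 0, 0, 0, 0, -0.5],
  [-0.0006, 0, 0, 0, 0, 0, -0.5],
  [-0.0008, 0, 0, 0, 0, 0, -0.5],
  [-0.001, 0, 0, 0, 0, 0, -0.5],
  [-0.001, 0, 0, 0, 0, 0, -0.5],
  [-0.001, 0, 0, 0, 0, 0, -0.5],
  [-0.001, 0, 0, 0, 0, 0, -0.5],
  [-0.001, 0, 0, 0, 0, 0, -0.5],
  [-0.001, 0, 0, 0, 0, 0, -0.5],
])

```text
t: 24.72
tool_pos: [537.9, -112.6, 21.4]
tool_rot: [2.402, -2.024, 0.001]
contact_force: [0.6, -4.6, -1.1]
grip_width: 0.461
```

```bash
python3 feel.py
```

```text
t 24.87 jig x,y [-4.88  0.01] z 21.38 Fx,Fy,Fz [-5.3 -0.1 -1.6] front 47.7
```

The tool lags 0.65 mm and the force rises to 5 N, so the stop is felt at about x=47.7. A small extra push will confirm it.

>>> jog_arm([
  [-0.0001, 0, 0.0001, 0, 0, 0, -0.5],
  [-0.0002, 0, 0.0002, 0, 0, 0, -0.5],
  [-0.0003, 0, 0.0002, 0, 0, 0, -0.5],
  [-0.0004, 0, 0.0002, 0, 0, 0, -0.5],
  [-0.0004, 0, 0.0002, 0, 0, 0, -0.5],
  [-0.0004, 0, 0.0002, 0, 0, 0, -0.5],
  [-0.0004, 0, 0.0002, 0, 0, 0, -0.5],
  [-0.0004, 0, 0.0002, 0, 0, 0, -0.5],
  [-0.0004, 0, 0.0002, 0, 0, 0, -0.5],
  [-0.0004, 0, 0.0002, 0, 0, 0, -0.5],
])

```text
t: 25.7
tool_pos: [537.9, -112.6, 21.3]
tool_rot: [2.402, -2.024, 0.001]
contact_force: [0.7, -7.9, 0.4]
grip_width: 0.46
```

```bash
python3 feel.py
python3 - <<'E'
from h import *
s=bot.get_state();print(s['torque'],Ro.from_rotvec(s['tool_rot']).as_matrix().round(4))
E
```

```text
t 25.85 jig x,y [-4.83 -0.01] z 21.37 Fx,Fy,Fz [-7.1  0.4 -1.5] front 47.8
[-1.99148164 -0.24826458 -0.01597231] [[ 1.699e-01 -9.855e-01  5.000e-04]
 [-9.855e-01 -1.699e-01 -1.000e-03]
 [ 1.000e-03 -3.000e-04 -1.000e+00]]
```

The stop is confirmed: no further motion, and 7-8 N. Now I release and lift clear.

>>> jog_arm([
  [0, 0, 0, 0, 0, 0, 0.0],
  [0, 0, 0, 0, 0, 0, 0.1],
  [0, 0, 0, 0, 0, 0, 0.2],
  [0, 0, 0, 0, 0, 0, 0.3],
  [0, 0, 0, 0, 0, 0, 0.4],
  [0, 0, 0, 0, 0, 0, 0.5],
  [0, 0, 0, 0, 0, 0, 0.5],
  [0, 0, 0, 0, 0, 0, 0.5],
  [0, 0, -0.002, 0, 0, 0, 0.5],
  [0, 0, -0.006, 0, 0, 0, 0.5],
])

```text
t: 26.68
tool_pos: [537.3, -111.6, 26.9]
tool_rot: [2.402, -2.024, -0.001]
contact_force: [0.4, -0.1, 0.4]
grip_width: 0.749
```

>>> jog_arm([
  [0.001, 0, -0.005, 0, 0, 0, 0.5],
  [0.001, 0, -0.015, 0, 0, 0, 0.5],
  [0.001, 0, -0.03, 0, 0, 0, 0.5],
  [0.001, 0, -0.05, 0, 0, 0, 0.5],
  [0.001, 0, -0.075, 0, 0, 0, 0.5],
  [0.001, 0, -0.105, 0, 0, 0, 0.5],
  [0.001, 0, -0.135, 0, 0, 0, 0.5],
  [0.001, 0, -0.165, 0, 0, 0, 0.5],
  [0.001, 0, -0.185, 0, 0, 0, 0.5],
  [0.001, 0, -0.2, 0, 0, 0, 0.5],
])

```text
t: 27.52
tool_pos: [538.5, -112.8, 231.2]
tool_rot: [-2.4, 2.022, -0.007]
contact_force: [0.2, -0.0, -0.6]
grip_width: 0.749
```

Run:
```python
from h import *
o=np.load('org.npy');org,v=o[:2],o[2:]
P=optics.camera_params('wrist');im=save('wrist','w5.png')
sd=save('side','s5.png')
print([(d['confidence'],np.round(d['pixel']),onz('wrist',d['pixel'],10,P).round(1)) for d in optics.landmark_of('wrist','flow_cell')],'expect',org+2.8*v)
r=[]
for c in('side','top'):
    optics.get_image(c)
    for t in('lever_grip','lever_hinge'):print(c,t,[(round(d['confidence'],2),np.round(d['pixel'],1)) for d in optics.landmark_of(c,t)])
h=np.array([*(org+145*v),52])
g=lambda a:h+np.array([*(v*(100*np.cos(a)-7*np.sin(a))),100*np.sin(a)+7*np.cos(a)])
for c in('side','top'):print(c,'expect grip',proj(c,g(1.04)).round(1),'hinge',proj(c,h).round(1))
print('hinge',h,'grip0',g(1.04)); rel([*h[:2],200],-80.2)
z=lambda a,k:cv2.resize(a[:,:,::-1],None,fx=k,fy=k,interpolation=cv2.INTER_CUBIC)
A=z(im,1.2)[0:440];B=z(sd[140:260,200:340],3.6)
H=max(A.shape[0],B.shape[0]);
W=lambda a:cv2.copyMakeBorder(a,0,max(0,600-a.shape[0]),0,0,0)
cv2.imwrite('pics/v5.png',np.hstack([W(z(im[100:384,130:390],1.2)),W(B)])[:600,:820][:, :800])
```

```text
[(0.89, array([478.,  33.]), array([ 326.8, -297.7,   10. ])), (0.84, array([258., 169.]), array([ 537. , -106.1,   10. ]))] expect [ 536.65994131 -105.06707879]
side lever_grip [(0.45, array([236.3, 173.2]))]
side lever_hinge [(0.93, array([242.4, 196.4]))]
top lever_grip []
top lever_hinge [(0.71, array([224.8, 199.6]))]
side expect grip [233.3 168.9] hinge [242.9 195.3]
top expect grip [210.1 202.2] hinge [224.5 201. ]
hinge [512.70075153  35.09995452  52.        ] grip0 [505.1886195   79.04773702 141.78396452]
t 27.97 tcp [ 537.3 -112.6  226. ] F [ 0.7  0.3 -0.2] g 0.754
rel m [-0.1497 -0.0009  0.026 ] deg [ 0.14  0.02 -0.02]
```

View pics/v5.png

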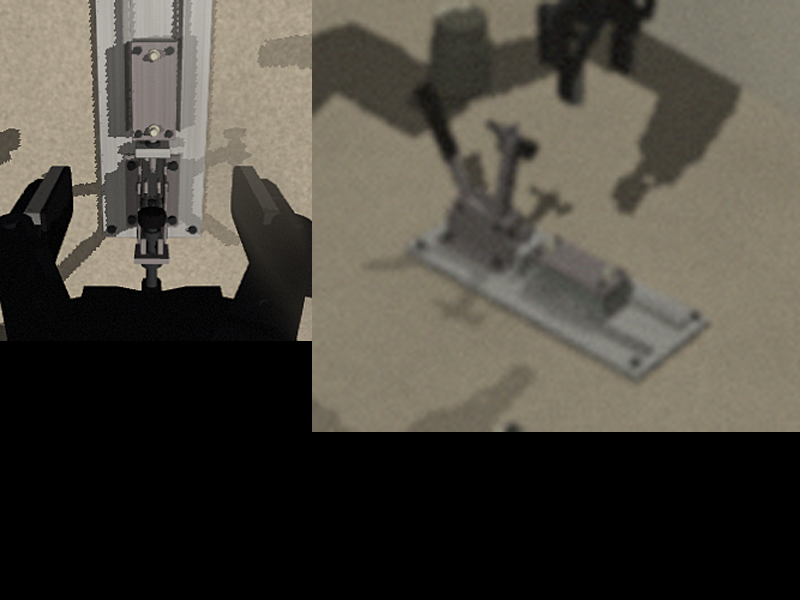

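The wrist crop shows the cell seated between the rails against the stop bracket at (152,150), with its stubs at (154,57) and (153,130). The side crop shows the lever open, and the hinge agrees with my estimate within about 1 px. Next I shut the fingers and move to the clamp side of the lever.

>>> jog_arm([
  [-0.02, 0, -0.005, 0, 0, 0, 0.2],
  [-0.045, 0, -0.005, 0, 0, 0, 0],
  [-0.07, 0, -0.005, 0, 0, 0, -0.3],
  [-0.1, 0, -0.005, 0, 0, 0, -0.6],
  [-0.13, 0, -0.005, 0, 0, 0, -1],
  [-0.155, 0, -0.005, 0, 0, 0, -1],
  [-0.17, 0, -0.005, 0, 0, 0, -1],
  [-0.175, 0, -0.005, 0, 0, 0, -1],
  [-0.175, 0, -0.005, 0, 0, 0, -1],
  [-0.175, 0, -0.005, 0, 0, 0, -1],
])

```text
t: 28.8
tool_pos: [508.1, 59.6, 231.7]
tool_rot: [2.402, -2.023, -0.0]
contact_force: [0.4, -0.0, -0.2]
grip_width: -0.001
```

```bash
cat > lev.py <<'E'
from h import *
import sys
o=np.load('org.npy');org,v=o[:2],o[2:]
s=bot.get_state();d=s['tool_pos'][:2]-org;n=np.array([-v[1],v[0]])
print('now',np.round([d@v,d@n,s['tool_pos'][2]],1),'F jig',np.round([s['contact_force'][:2]@v,s['contact_force'][2]],1),'g',round(s['grip_width'],3),'t',round(s['t'],2))
R=Ro.from_rotvec(s['tool_rot'])
for a,off in [tuple(map(float,q.split(','))) for q in sys.argv[1:]]:
    r=105;x=145+r*np.cos(a)-(7+off)*np.sin(a)-11;z=52+r*np.sin(a)+(7+off)*np.cos(a)
    print(a,off,'jig',round(x,1),round(z,1),'rel',np.round(R.inv().apply(np.array([*(org+x*v),z])-s['tool_pos'])/1000,4))
E
python3 lev.py 1.04,10 1.04,0
python3 - <<'E'
from h import *
save('wrist','w6.png')
E
```

```text
now [169.9   0.5 231.7] F jig [-0.1 -0.2] g -0.001 t 28.8
1.04 10.0 jig 172.5 151.2 rel [-0.0026 -0.0005  0.0806]
1.04 0.0 jig 181.1 146.1 rel [-0.0112 -0.0006  0.0856]
```

>>> jog_arm([
  [-0.001, -0.0005, 0.01, 0, 0, 0, -1],
  [-0.002, -0.0005, 0.025, 0, 0, 0, -1],
  [-0.0025, -0.0005, 0.04, 0, 0, 0, -1],
  [-0.0025, -0.0005, 0.055, 0, 0, 0, -1],
  [-0.0025, -0.0005, 0.068, 0, 0, 0, -1],
  [-0.0025, -0.0005, 0.076, 0, 0, 0, -1],
  [-0.0025, -0.0005, 0.08, 0, 0, 0, -1],
  [-0.0025, -0.0005, 0.08, 0, 0, 0, -1],
  [-0.0025, -0.0005, 0.08, 0, 0, 0, -1],
  [-0.0025, -0.0005, 0.08, 0, 0, 0, -1],
])

```text
t: 29.68
tool_pos: [508.8, 62.4, 152.8]
tool_rot: [-2.402, 2.023, -0.001]
contact_force: [-0.3, -0.2, 0.2]
grip_width: -0.001
```

```bash
python3 lev.py 1.04,5 1.04,0 0.98,0 0.9,0 0.85,0 .75,0 .65,0 .55,0 .45,0 .4,0 .34,0
```

```text
now [172.6  -0.7 152.8] F jig [-0.2  0.2] g -0.001 t 29.68
1.04 5.0 jig 176.8 148.6 rel [-0.0042  0.0007  0.0042]
1.04 0.0 jig 181.1 146.1 rel [-0.0085  0.0007  0.0067]
0.98 0.0 jig 186.7 143.1 rel [-0.0141  0.0007  0.0097]
0.9 0.0 jig 193.8 138.6 rel [-0.0212  0.0007  0.0142]
0.85 0.0 jig 198.0 135.5 rel [-0.0254  0.0007  0.0173]
0.75 0.0 jig 206.1 128.7 rel [-0.0334  0.0007  0.0242]
0.65 0.0 jig 213.4 121.1 rel [-0.0407  0.0007  0.0317]
0.55 0.0 jig 219.9 112.8 rel [-0.0472  0.0007  0.04  ]
0.45 0.0 jig 225.5 104.0 rel [-0.0529  0.0007  0.0489]
0.4 0.0 jig 228.0 99.3 rel [-0.0554  0.0007  0.0535]
0.34 0.0 jig 230.7 93.6 rel [-0.058   0.0007  0.0592]
```

>>> jog_arm([
  [-0.002, 0.0003, 0.002, 0, 0, 0, -1],
  [-0.004, 0.0005, 0.004, 0, 0, 0, -1],
  [-0.0065, 0.0005, 0.0055, 0, 0, 0, -1],
  [-0.0085, 0.0005, 0.0067, 0, 0, 0, -1],
  [-0.011, 0.0005, 0.0081, 0, 0, 0, -1],
  [-0.014, 0.0005, 0.0097, 0, 0, 0, -1],
  [-0.0175, 0.0005, 0.012, 0, 0, 0, -1],
  [-0.021, 0.0005, 0.0142, 0, 0, 0, -1],
  [-0.0235, 0.0005, 0.0158, 0, 0, 0, -1],
  [-0.0254, 0.0005, 0.0173, 0, 0, 0, -1],
])

```text
t: 30.52
tool_pos: [503.4, 87.8, 134.5]
tool_rot: [-2.403, 2.024, 0.0]
contact_force: [-0.5, -0.7, 0.6]
grip_width: -0.001
```

```bash
python3 lev.py .85,0 .8,0 .75,0 .7,0 .65,0 .6,0 .55,0 .5,0 .45,0 .4,0 .36,0
python3 - <<'E'
from h import *
print(optics.get_image('side').shape,[(d['confidence'],d['pixel']) for d in optics.landmark_of('side','lever_grip')])
E
```

```text
now [198.5   0.3 134.5] F jig [-0.6  0.6] g -0.001 t 30.52
0.85 0.0 jig 198.0 135.5 rel [ 0.0005 -0.0003 -0.001 ]
0.8 0.0 jig 202.1 132.2 rel [-0.0036 -0.0003  0.0023]
0.75 0.0 jig 206.1 128.7 rel [-0.0075 -0.0003  0.0058]
0.7 0.0 jig 209.8 125.0 rel [-0.0113 -0.0003  0.0095]
0.65 0.0 jig 213.4 121.1 rel [-0.0148 -0.0003  0.0134]
0.6 0.0 jig 216.7 117.1 rel [-0.0182 -0.0003  0.0174]
0.55 0.0 jig 219.9 112.8 rel [-0.0213 -0.0003  0.0216]
0.5 0.0 jig 222.8 108.5 rel [-0.0242 -0.0003  0.026 ]
0.45 0.0 jig 225.5 104.0 rel [-0.027  -0.0003  0.0305]
0.4 0.0 jig 228.0 99.3 rel [-0.0294 -0.0003  0.0351]
0.36 0.0 jig 229.8 95.5 rel [-0.0313 -0.0003  0.0389]
(384, 512, 3) [(0.51, [267.1, 189.4]), (0.47, [231.8, 172.9])]
```

>>> jog_arm([
  [-0.0036, 0, 0.0023, 0, 0, 0, -1],
  [-0.0075, 0, 0.0058, 0, 0, 0, -1],
  [-0.0113, 0, 0.0095, 0, 0, 0, -1],
  [-0.0148, 0, 0.0134, 0, 0, 0, -1],
  [-0.0182, 0, 0.0174, 0, 0, 0, -1],
  [-0.0213, 0, 0.0216, 0, 0, 0, -1],
  [-0.0242, 0, 0.026, 0, 0, 0, -1],
  [-0.027, 0, 0.0305, 0, 0, 0, -1],
  [-0.0294, 0, 0.035, 0, 0, 0, -1],
  [-0.0294, 0, 0.035, 0, 0, 0, -1],
])

```text
t: 31.45
tool_pos: [497.7, 116.4, 98.7]
tool_rot: [2.402, -2.023, -0.001]
contact_force: [-0.5, 0.1, 0.2]
grip_width: 0.001
```

```bash
python3 - <<'E'
from h import *
F=[]
for _ in range(3): optics.get_image('side');F.append(bot.get_state()['contact_force'])
print(np.mean(F,0))
o=np.load('org.npy');org,v=o[:2],o[2:];h=np.array([*(org+145*v),52])
for a in(1.04,.85,.4):print(a,proj('side',h+np.array([*(v*(100*np.cos(a)-7*np.sin(a))),100*np.sin(a)+7*np.cos(a)])).round(1))
print([(d['confidence'],d['pixel']) for d in optics.landmark_of('side','lever_grip')])
E
python3 lev.py .4,0 .38,0 .36,0 .34,0 .32,0 .3,0 .28,0 .26,0 .24,0 .22,0 .2,0 .18,0 .16,0 .14,0 .12,0 .1,0
```

```text
[-0.40128787  0.15266438  0.39186185]
1.04 [233.3 168.9]
0.85 [229.9 169.7]
0.4 [224.2 175.1]
[(0.42, [225.4, 179.6]), (0.18, [274.2, 219.5])]
now [2.275e+02 2.000e-01 1.000e+02] F jig [-0.  -0.4] g -0.003 t 31.65
0.4 0.0 jig 228.0 99.3 rel [-0.0005 -0.0002  0.0007]
0.38 0.0 jig 228.9 97.4 rel [-0.0015 -0.0002  0.0025]
0.36 0.0 jig 229.8 95.5 rel [-0.0023 -0.0002  0.0044]
0.34 0.0 jig 230.7 93.6 rel [-0.0032 -0.0002  0.0064]
0.32 0.0 jig 231.5 91.7 rel [-0.004  -0.0002  0.0083]
0.3 0.0 jig 232.2 89.7 rel [-0.0048 -0.0002  0.0103]
0.28 0.0 jig 233.0 87.7 rel [-0.0055 -0.0002  0.0122]
0.26 0.0 jig 233.7 85.8 rel [-0.0062 -0.0002  0.0142]
0.24 0.0 jig 234.3 83.8 rel [-0.0069 -0.0002  0.0162]
0.22 0.0 jig 234.9 81.7 rel [-0.0075 -0.0002  0.0182]
0.2 0.0 jig 235.5 79.7 rel [-0.0081 -0.0002  0.0203]
0.18 0.0 jig 236.1 77.7 rel [-0.0086 -0.0002  0.0223]
0.16 0.0 jig 236.5 75.6 rel [-0.0091 -0.0002  0.0244]
0.14 0.0 jig 237.0 73.6 rel [-0.0095 -0.0002  0.0264]
0.12 0.0 jig 237.4 71.5 rel [-0.0099 -0.0002  0.0285]
0.1 0.0 jig 237.8 69.4 rel [-0.0103 -0.0002  0.0305]
```

The side detector shows the lever swung down with the tool. I continue more slowly into the stiff zone.

>>> jog_arm([
  [-0.0008, 0, 0.0015, 0, 0, 0, -1],
  [-0.0015, 0, 0.003, 0, 0, 0, -1],
  [-0.0022, 0, 0.0045, 0, 0, 0, -1],
  [-0.003, 0, 0.006, 0, 0, 0, -1],
  [-0.0036, 0, 0.0075, 0, 0, 0, -1],
  [-0.0042, 0, 0.009, 0, 0, 0, -1],
  [-0.0048, 0, 0.0105, 0, 0, 0, -1],
  [-0.0052, 0, 0.0115, 0, 0, 0, -1],
  [-0.0055, 0, 0.0122, 0, 0, 0, -1],
  [-0.0055, 0, 0.0122, 0, 0, 0, -1],
])

```text
t: 32.48
tool_pos: [497.5, 121.6, 88.0]
tool_rot: [2.403, -2.023, 0.001]
contact_force: [-1.0, -1.7, 5.4]
grip_width: -0.001
```

```bash
python3 lev.py .28,0
```

```text
now [232.8   0.4  88. ] F jig [-1.5  5.4] g -0.001 t 32.48
0.28 0.0 jig 233.0 87.7 rel [-0.0002 -0.0004  0.0003]
```

>>> jog_arm([
  [-0.0004, 0, 0.0013, 0, 0, 0, -1],
  [-0.0008, 0, 0.0026, 0, 0, 0, -1],
  [-0.0012, 0, 0.0039, 0, 0, 0, -1],
  [-0.0016, 0, 0.0052, 0, 0, 0, -1],
  [-0.002, 0, 0.0065, 0, 0, 0, -1],
  [-0.0024, 0, 0.0078, 0, 0, 0, -1],
  [-0.0027, 0, 0.009, 0, 0, 0, -1],
  [-0.003, 0, 0.01, 0, 0, 0, -1],
  [-0.0032, 0, 0.011, 0, 0, 0, -1],
  [-0.0032, 0, 0.011, 0, 0, 0, -1],
])

```text
t: 33.32
tool_pos: [497.0, 125.0, 77.3]
tool_rot: [-2.403, 2.023, -0.0]
contact_force: [-2.3, 0.0, 6.6]
grip_width: 0.001
```

```bash
python3 lev.py .12,0 .08,0
```

```text
now [236.3   0.3  77.3] F jig [0.4 6.6] g 0.001 t 33.32
0.12 0.0 jig 237.4 71.5 rel [-0.0011 -0.0003  0.0058]
0.08 0.0 jig 238.1 67.4 rel [-0.0018 -0.0003  0.0099]
```

>>> jog_arm([
  [-0.0001, 0, 0.0006, 0, 0, 0, -1],
  [-0.0002, 0, 0.0012, 0, 0, 0, -1],
  [-0.0003, 0, 0.0018, 0, 0, 0, -1],
  [-0.0005, 0, 0.0024, 0, 0, 0, -1],
  [-0.0006, 0, 0.003, 0, 0, 0, -1],
  [-0.0007, 0, 0.0036, 0, 0, 0, -1],
  [-0.0008, 0, 0.0042, 0, 0, 0, -1],
  [-0.0009, 0, 0.0048, 0, 0, 0, -1],
  [-0.001, 0, 0.0052, 0, 0, 0, -1],
  [-0.001, 0, 0.0052, 0, 0, 0, -1],
])

```text
t: 34.15
tool_pos: [496.9, 126.0, 71.2]
tool_rot: [-2.403, 2.024, -0.0]
contact_force: [0.1, 0.7, 1.2]
grip_width: 0.004
```

```bash
python3 lev.py .12,0 .08,0
```

```text
now [2.373e+02 2.000e-01 7.120e+01] F jig [0.7 1.2] g 0.004 t 34.15
0.12 0.0 jig 237.4 71.5 rel [-0.0002 -0.0002 -0.0004]
0.08 0.0 jig 238.1 67.4 rel [-0.0008 -0.0002  0.0038]
```

>>> jog_arm([
  [-0.0001, 0, 0.0005, 0, 0, 0, -1],
  [-0.0002, 0, 0.001, 0, 0, 0, -1],
  [-0.0003, 0, 0.0015, 0, 0, 0, -1],
  [-0.0004, 0, 0.002, 0, 0, 0, -1],
  [-0.0005, 0, 0.0025, 0, 0, 0, -1],
  [-0.0005, 0, 0.0025, 0, 0, 0, -1],
  [-0.0005, 0, 0.0025, 0, 0, 0, -1],
  [-0.0005, 0, 0.0025, 0, 0, 0, -1],
  [-0.0005, 0, 0.0025, 0, 0, 0, -1],
  [-0.0005, 0, 0.0025, 0, 0, 0, -1],
])

```text
t: 34.98
tool_pos: [496.7, 126.4, 68.9]
tool_rot: [-2.403, 2.024, -0.0]
contact_force: [0.1, -0.4, 0.8]
grip_width: 0.001
```

```bash
python3 - <<'E'
from h import *
F=[]
for _ in range(3): optics.get_image('side');F.append(bot.get_state()['contact_force'])
print(np.mean(F,0))
E
python3 lev.py .08,0
```

```text
[-0.11059075 -0.06977535 -0.17548261]
now [237.7   0.4  68.9] F jig [-0.1 -0.1] g 0.001 t 35.13
0.08 0.0 jig 238.1 67.4 rel [-0.0004 -0.0004  0.0016]
```

There is no resistance at a height where the unsnapped lever would push back, so it has snapped. I retract and verify by picture.

>>> jog_arm([
  [0, 0, -0.01, 0, 0, 0, -1],
  [0, 0, -0.03, 0, 0, 0, -1],
  [0, 0, -0.05, 0, 0, 0, -1],
  [0, 0, -0.075, 0, 0, 0, -1],
  [0, 0, -0.1, 0, 0, 0, -1],
  [0, 0, -0.125, 0, 0, 0, -1],
  [0, 0, -0.145, 0, 0, 0, -1],
  [0, 0, -0.155, 0, 0, 0, -1],
  [0, 0, -0.16, 0, 0, 0, -1],
  [0, 0, -0.16, 0, 0, 0, -1],
])

```text
t: 35.97
tool_pos: [496.8, 126.5, 229.8]
tool_rot: [-2.401, 2.023, -0.001]
contact_force: [-0.4, 0.4, 0.6]
grip_width: 0.001
```

Run:
```python
from h import *
o=np.load('org.npy');org,v=o[:2],o[2:];h=np.array([*(org+145*v),52])
P=optics.camera_params('wrist');im=save('wrist','w7.png')
sd=save('side','s7.png')
for c in('wrist','side'):
  for t,z in(('flow_cell',10),('spindle',46),('lever_grip',65)):
    print(c,t,[(round(d['confidence'],2),np.round(d['pixel'],1),((onz(c,d['pixel'],z,P if c=='wrist' else None)[:2]-org)@np.array([v,[-v[1],v[0]]]).T).round(1)) for d in optics.landmark_of(c,t)])
for a in(.06,.12,.3):print(a,'side',proj('side',h+np.array([*(v*(100*np.cos(a)-7*np.sin(a))),100*np.sin(a)+7*np.cos(a)])).round(1))
optics.get_image('top')
for t in('reagent_bottle','powder_jar','beaker'):print(t,[(round(d['confidence'],2),onz('top',d['pixel'],0).round()) for d in optics.landmark_of('top',t)][:1])
z=lambda a,k:cv2.resize(a[:,:,::-1],None,fx=k,fy=k,interpolation=cv2.INTER_CUBIC)
A=z(im[0:320,120:400],1.35);B=z(sd[150:258,210:310],4)
A=A[:432];cv2.imwrite('pics/v7.png',np.hstack([A[:,:400],B[:A.shape[0]]]))
print(A.shape,B.shape,bot.get_state()['t'])
```

```text
wrist flow_cell []
wrist spindle []
wrist lever_grip [(0.78, array([253.4, 177.5]), array([241.9,  -3.6]))]
side flow_cell [(0.83, array([263. , 286.5]), array([-167. ,  257.4])), (0.71, array([274.2, 221.2]), array([ 2.9, -1.8])), (0.57, array([334.2, 309.5]), array([-369.3,  194.4]))]
side spindle [(0.44, array([276. , 212.3]), array([ 0.8, -6.8]))]
side lever_grip [(0.6, array([222.7, 186. ]), array([224.4,  19.1])), (0.4, array([274.4, 222.2]), array([-44.4,  58.3]))]
0.06 side [222.4 181.8]
0.12 side [222.6 180.5]
0.3 side [223.5 176.9]
reagent_bottle [(0.9, array([ 707., -311.,    0.]))]
powder_jar [(0.61, array([690., 272.,   0.]))]
beaker [(0.62, array([502., 377.,   0.]))]
(432, 378, 3) (432, 400, 3) 36.5667
```

View pics/v7.png

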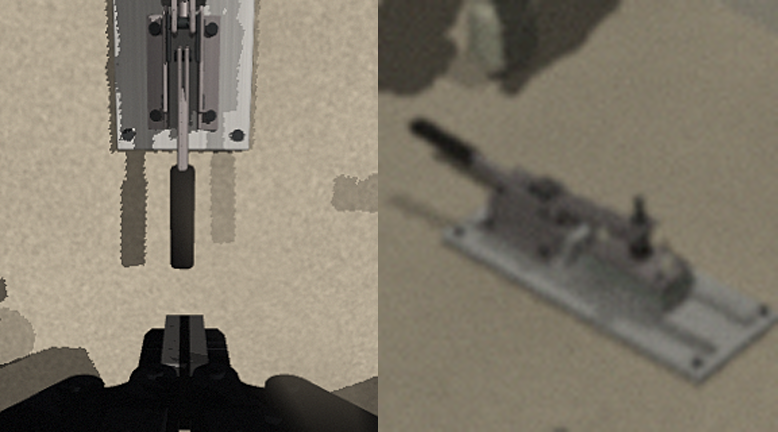

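The lever lies nearly level, from (475,155) to (415,125) in the side crop, with the foot down on the cell at (640,240) and the cell still against the stop. The bystanders are unmoved. I hand the job in.

Run:
```python
from station import bot
print(bot.finish_job(), bot.get_state()['t'])
```

```text
the job is handed in; nothing more can be done
the job is handed in; nothing more can be done
```

The flow cell is in the jig against the stop, the clamp is shut on it, and the job was handed in at about 37 s of the 72 s allowed. No verdict is reported, so what follows rests on my own checks.

**What I did:**
- **Cell:** I picked the smallest one, 90×40 mm at pixel (331,215) in the top view, and centred it over the rails with the wrist camera. I lowered it until it touched the bed.
- **Stop:** I slid the cell in steps of about 1 mm until I felt the stop near jig x = 48. The wrist force there was 7–8 N.
- **Lever:** I pushed it down along its arc with shut fingers. The highest force I read was about 7 N, and it dropped to about 0 once the lever snapped over.

**Last checks:**
- **Lever:** the pictures show it nearly level. The tool felt nothing at 68.9 mm, where an unsnapped lever would have pushed back.
- **Cell and foot:** the foot is down on the cell. The side camera put the cell's centre at x ≈ 2.9, and feeling for the stop put it at 2.8.
- **Bystanders:** the bottle, jar and beaker are within about 8 mm of where they were first detected, which is within the camera's error.

**Failed or disagreed:**
- **Wrist view:** after the lever was shut, the wrist networks no longer found the cell or the foot, so the final seating check rests on the coarser side view.
- **Side lever reading:** the side detector put the lever grip about 4 px below where I expected it. It had already read about that low during the swing.
- **Foot force and gap:** I could not measure the foot's clamping force or the exact gap to the stop.

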